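# Gauge the fired test bars and put them away

## Robot

A 6-joint arm with a two-finger parallel gripper is mounted at the origin on the work surface. World frame = base frame: x ahead of the robot, y to its left, z up, the work surface at z = 0. Lengths are in m, angles in rad, forces in N, time in s.
With the tool pointing down it reaches from about 0.3 to 0.85 m from the base axis. Payload 5.4 kg.
Tool frame: the origin (TCP) lies on the mounting face of the last link; the fingertips stand 173 mm ahead of it and the grasp point (between the pads) lies 155 mm ahead of it (robot.tcp_to_grasp is the distance from the TCP to the grasp point, in m); z points along the fingers, y is the direction in which the jaws open and shut (so a half turn about z gives the same grasp; the last joint's range is limited). The gripper opens to 85 mm and grips with 20 to 120 N. Pads are 22 mm wide; open, the fingers measure 114 mm over their backs; the gripper's body (76 mm by 85 mm) begins 54 mm behind the grasp point. The pads swing forward as they close: fully open they stand 13 mm farther back than shut.
Start: joints at [0.999, 0.158, 1.597, -0, 1.386, -0.21], TCP at [0.204, 0.538, 0.405] pointing down, gripper open.
Joint ranges: [-2.91, 2.91], [-0.94, 2.29], [0.18, 2.7], [-1.29, 4.43], [0.17, 2.64], [-3, 3]. Speed limits (rad/s): [2.57, 2.57, 3.14, 3.14, 3.14, 3.14].

## Interface

Orientations are given as a unit quaternion [w, x, y, z].
In Python, from cell import robot gives the robot as it stands.
- The arm moves only by the shell command python3 -m creep 'ROWS' [OPENING] [FORCE]. ROWS is JSON, one flat list of numbers, 6 for each row, row after row: the shift along the tool's x, y, z in units of 0.08 m (1.0 is 0.08 m), then the turn, a rotation vector about the tool's x, y, z in units of 360 degrees (1.0 is 360 degrees). A call has 1 to 8 rows; each row is the pose to reach, as a shift and turn from the pose measured when the call began, along the tool's axes at that moment, turning the shorter way round; what a row does not reach only later rows make up. A row lasts 1/12 s, in which the tool goes at most 41.7 mm and 7.16 degrees, less where a joint would pass 70% of its speed; a pose out of reach is approached as far as the arm can. A call with a number of a shift or a turn outside -1 to 1 is refused whole. A call with a gripper value outside its range is refused whole. OPENING is the closure in counts, from 0 (fully open) to 255 (shut), set as the call begins (- or left out, the last holds). The fingers move at their own pace and stop on an object; FORCE is the grip in N (left out, the last holds). Time passes only in rows, so rows that repeat a pose let the fingers close. It gives the time, the measured TCP pose, the force and the opening at its end, in the units of the state.
- robot.get_obs(): the state, without advancing time (a new reading comes with each control period).
- robot.capture(name): name is "scene" or "side" or "wrist"; returns a dict with "image" (420x560x3 uint8, blue, green, red), "fx", "fy", "cx", "cy" (pixels), "world_from_camera" (4x4, takes a point from camera to world coordinates). Camera axes: x right, y down, z forward; pixel columns grow to the right and rows downward; lengths in m; the calibration is good to about 2 mm. A picture is of the moment at which its call begins. There is no depth.
- robot.close_job(): hands the job in, once; it reports no verdict.
The state is a dict: "clock": time; "q": joint angles; "dq": joint speeds; "effort": joint torques, N m; "tcp_pos": TCP position; "eef_rot": TCP orientation; "wrist_force": force on the tool from outside, world axes, zero at the start; "torque": the same for the moment, N m; "grip_width": finger opening in m.
Only numpy, scipy, OpenCV 4.12 (cv2) and the standard library are available. Lean on these libraries where they do the work, as an engineer would, in place of code of your own. Each camera call takes 0.05 s, during which the arm holds its last target. There are 200 camera calls.

## Task

Pull the cabinet's drawer out to its stop, then gauge the white ceramic bars on the batt one after another, shortest first: slide one end of the bar flat under the gauge's spindle, let go of it, turn the ratchet knob clockwise until it slips on the clamped bar, and back it off again so that it is left clear. Every gauged bar goes into the drawer, all lying flat on its floor and none on top of another (before the next is gauged or later, as you like); when they are all in, push the drawer fully shut. Leave the ceramic disc and the ribbed core where they are.

Things in the scene. Friction and masses are not known exactly. Their poses are not given: they have to be found in the camera images.
- bar_short: short fired ceramic test bar, plain white, 120 long (its x axis) x 18 wide (y) x 12 thick (z) mm, about 90 g; origin at its centre. Starts lying flat on the grey kiln batt. Not present in every start.
- bar_medium: medium fired ceramic test bar, plain white, 140 long (its x axis) x 18 wide (y) x 12 thick (z) mm, about 105 g; origin at its centre. Starts lying flat on the grey kiln batt. Not present in every start.
- bar_long: long fired ceramic test bar, plain white, 160 long (its x axis) x 18 wide (y) x 12 thick (z) mm, about 120 g; origin at its centre. Starts lying flat on the grey kiln batt. Not present in every start.
- batt: fixed grey kiln batt (slab) 220 (x) x 260 (y) x 15 mm high on which the bars start, about 85 mm apart, long axes roughly along its x; origin at the centre of its underside, on the table.
- gauge: fixed bench thickness gauge. Origin on the table, directly below the vertical spindle axis; x points from the open throat (robot side) to its column, z up. Stone base: top 20 mm above the table, x = -120 to +70 mm, y = +-70 mm. The column starts at x = 45 mm and is 105 mm high. Above the arm stand the thimble and the ratchet knob, which turn but neither rise nor fall.
- throat (a point): point on the top of the gauge's base on the spindle axis, where a bar's end is to be clamped; axes as the gauge's. Overhead, 55 to 85 mm above this point, an arm 32 mm wide with a round head (radius 16 mm) reaches from the column to the spindle, so a bar is slid in level from -x.
- spindle: steel measuring spindle, 12 mm diameter, below the gauge's head; origin at the centre of its lower face. Starts with the face 15 to 18 mm above the base; its range is 24 to 0.5 mm. It moves 2.5 mm per rad of thimble (clockwise seen from above = down) and stays where it is left. It is to press on a bar's upper face.
- thimble (a joint): angle of the thimble (the silver collar below the ratchet knob, 22 mm diameter), rad; grows clockwise seen from above, spindle going down 2.5 mm per rad; stops at -3 and 6.4. Takes about 0.01 N m to turn freely, and follows the ratchet knob until the ratchet slips.
- ratchet (a joint): angle of the ratchet knob relative to the thimble, rad, grows clockwise seen from above; constant while the knob drives the thimble. The ratchet slips when the spindle presses on something with about 12 N (0.036 N m on the knob): the knob turns on, this angle grows and the thimble stands still. Turning back (anticlockwise) raises the spindle.
- ratchet_grip (a point): point on the ratchet knob's axis at the height to grip it: the knob is a dark fluted upright cylinder on top of the gauge, 25 mm diameter, 38 mm tall, from 26 mm below this point to 12 mm above it, with a white mark on its top face. Round: it can be gripped at any yaw.
- cab_drawer0 (a joint): how far the cabinet's drawer is pulled out, m: 0 shut, 0.182 at its stop. Light friction, about 1 N.
- cab_drawer0_handle (a point): middle of the drawer's bar handle: a horizontal steel bar along y, 120 mm long, 35 mm in front of the drawer's front, 26 mm below the cabinet's top. The drawer slides out along this point's -x axis, towards the robot.
- drawer_in (a point): point on the drawer's inner floor, midway between its sides; moves with the drawer; axes: -x to the drawer's front, z up. Inside the drawer reaches from x = -67 to +148 mm and y = +-104 mm, the side walls 16 mm high above this floor, 6 mm thick. With the drawer at its stop, the part from x = -67 to +105 mm lies open to the sky in front of the cabinet.
- cab: fixed low grey steel cabinet with one drawer, 260 (x, depth) x 250 (y) x 60 mm high; origin at the centre of its underside; the drawer's front faces -x of the cabinet.
- puck: bystander: white ceramic disc 92 mm diameter, 30 mm high, loose; to be left alone. Origin at the centre of its underside.
- core: bystander: ribbed brown ceramic core 48 mm diameter, 55 mm high, loose; to be left alone. Origin at the centre of its underside.
Things that resemble listed ones, but are neither listed nor needed, are in the scene too. Leave any black or pink look-alike of the bar_medium alone.

How it is judged:
On the way, in this order (a step that is already met when the one before it is completed fails the run):
1. the drawer is pulled out to its stop (value of joint cab_drawer0 above 0.174 m), for 0.2 s.
2. the short bar lies flat, let go, clamped under the spindle with the full force at which the ratchet slips (contact force between spindle and bar_short above 11 N and contact force between the fingers and bar_short below 0.5 N and (angle between bar_short's own z axis and vertical below 0.06 rad or angle between bar_short's own z axis and vertical above 3.0816 rad)), for 0.05 s.
3. the medium bar lies flat, let go, clamped under the spindle with the full force at which the ratchet slips (contact force between spindle and bar_medium above 11 N and contact force between the fingers and bar_medium below 0.5 N and (angle between bar_medium's own z axis and vertical below 0.06 rad or angle between bar_medium's own z axis and vertical above 3.0816 rad)), for 0.05 s.
4. the long bar lies flat, let go, clamped under the spindle with the full force at which the ratchet slips (contact force between spindle and bar_long above 11 N and contact force between the fingers and bar_long below 0.5 N and (angle between bar_long's own z axis and vertical below 0.06 rad or angle between bar_long's own z axis and vertical above 3.0816 rad)), for 0.05 s.
5. all bars lie flat in the open drawer (x of bar_short in the frame of drawer_in between -0.068 and 0.148 m and y of bar_short in the frame of drawer_in between -0.1 and 0.1 m and z of bar_short in the frame of drawer_in between 0 and 0.0115 m and (angle between bar_short's own z axis and vertical below 0.1 rad or angle between bar_short's own z axis and vertical above 3.0416 rad) and linear speed of each of bar_short, bar_medium, bar_long below 0.02 m/s and x of bar_medium in the frame of drawer_in between -0.068 and 0.148 m and y of bar_medium in the frame of drawer_in between -0.1 and 0.1 m and z of bar_medium in the frame of drawer_in between 0 and 0.0115 m and (angle between bar_medium's own z axis and vertical below 0.1 rad or angle between bar_medium's own z axis and vertical above 3.0416 rad) and x of bar_long in the frame of drawer_in between -0.068 and 0.148 m and y of bar_long in the frame of drawer_in between -0.1 and 0.1 m and z of bar_long in the frame of drawer_in between 0 and 0.0115 m and (angle between bar_long's own z axis and vertical below 0.1 rad or angle between bar_long's own z axis and vertical above 3.0416 rad) and value of joint cab_drawer0 above 0.1 m), for 0.1 s.
At the end, for the whole second after the job is handed in: every bar present lies at rest in the drawer, flat on its floor (tilted under 0.1 rad, none on top of another), and the drawer is shut to within 6 mm; the spindle is left backed off, clear of the height of a bar (thimble below 1.65 rad; it meets a bar at about 1.8) (x of bar_short in the frame of drawer_in between -0.068 and 0.148 m and y of bar_short in the frame of drawer_in between -0.1 and 0.1 m and z of bar_short in the frame of drawer_in between 0 and 0.0115 m and (angle between bar_short's own z axis and vertical below 0.1 rad or angle between bar_short's own z axis and vertical above 3.0416 rad) and linear speed of each of bar_short, bar_medium, bar_long below 0.02 m/s and x of bar_medium in the frame of drawer_in between -0.068 and 0.148 m and y of bar_medium in the frame of drawer_in between -0.1 and 0.1 m and z of bar_medium in the frame of drawer_in between 0 and 0.0115 m and (angle between bar_medium's own z axis and vertical below 0.1 rad or angle between bar_medium's own z axis and vertical above 3.0416 rad) and x of bar_long in the frame of drawer_in between -0.068 and 0.148 m and y of bar_long in the frame of drawer_in between -0.1 and 0.1 m and z of bar_long in the frame of drawer_in between 0 and 0.0115 m and (angle between bar_long's own z axis and vertical below 0.1 rad or angle between bar_long's own z axis and vertical above 3.0416 rad) and value of joint cab_drawer0 below 0.006 m and value of joint thimble below 1.65 rad); the robot touches nothing.
It fails at once if the white disc is shoved out of its place (over 40 mm) (distance of puck from where it was at the start of the episode above 0.04 m).
It fails at once if the ribbed core is shoved out of its place (over 40 mm) (distance of core from where it was at the start of the episode above 0.04 m).
Of bar_short, bar_medium, bar_long only 2 to 3 are there at a start; the rules pass over those that are not, and their reading is None.
At some moment in a run one of bar_short, bar_medium, bar_long may be knocked a few centimetres aside while the robot is not near it.
Once in a run the grip may slacken for a moment while it holds something.
It also fails if it takes over 210 s, if anything falls off the work surface, if the arm or the gripper's body presses on something with over 40 N, if the wrist force passes 120 N, or if a joint passes its speed limit or range.

## Working session

There is one attempt and no reset: what is moved stays moved. The work goes in short steps, Python scripts to look and compute and a shell command to move; the robot and the scene stay as the last step left them, time stands still between calls to the robot, and variables do not carry over. Pictures are saved under pics/ and viewed, about 12 in all and at most 16, crops included, and the job is handed in when it is done.

```bash
mkdir -p pics; ls
python3 - <<'E'
from cell import robot
import cv2,numpy as np
o=robot.get_obs();print({k:np.round(v,3).tolist() for k,v in o.items()})
for n in("scene","side"):
    c=robot.capture(n);cv2.imwrite(f"pics/{n}0.png",c["image"]);print(n,c["fx"],c["cx"],c["cy"],np.round(c["world_from_camera"],4).tolist())
E
```

```text
pics
{'clock': 0.0, 'q': [0.999, 0.159, 1.598, -0.0, 1.386, -0.21], 'dq': [0.0, 0.001, -0.0, 0.002, 0.0, 0.001], 'effort': [0.001, -39.599, -33.144, -0.0, 0.008, -0.0], 'tcp_pos': [0.203, 0.538, 0.404], 'eef_rot': [-0.0, 0.18, 0.984, -0.001], 'wrist_force': [-0.237, -0.373, -0.459], 'torque': [0.017, 0.027, 0.009], 'grip_width': 0.086}
scene 412.27511784427827 275.1846924722986 204.6837966281645 [[-0.7652, 0.5558, -0.325, 0.7945], [0.6437, 0.6709, -0.3681, 0.363], [0.0134, -0.4908, -0.8711, 0.9272], [0.0, 0.0, 0.0, 1.0]]
side 434.6426495859427 269.4392781926358 212.91006976152943 [[0.994, -0.0594, 0.0917, 0.4227], [-0.1093, -0.5314, 0.84, -0.8382], [-0.0012, -0.845, -0.5347, 0.6502], [0.0, 0.0, 0.0, 1.0]]
```

View pics/scene0.png

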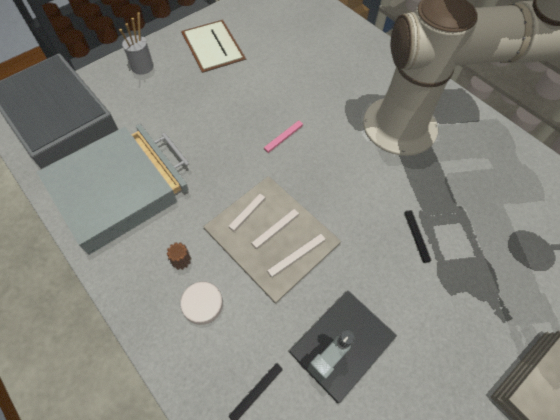

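View pics/side0.png

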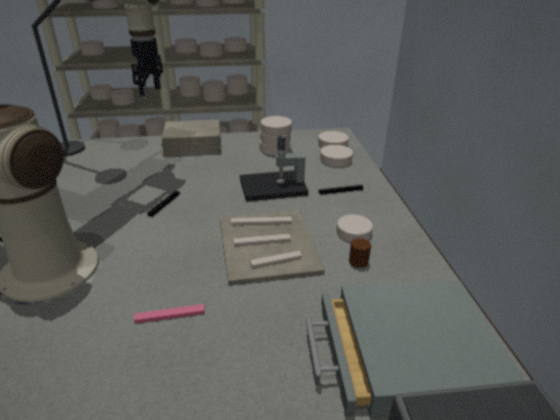

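Both views show three white bars on the batt, the gauge beyond it, and the cabinet at the robot's right with the handle at about (173,152). The core is at (178,256) and the disc at (201,302). Next I'll enlarge these.

```bash
cat > h.py <<'E'
from cell import robot
import cv2,numpy as np
from scipy.spatial.transform import Rotation as R
def p2w(c,uv,z):
    uv=np.atleast_2d(uv).astype(float);T=np.array(c["world_from_camera"])
    d=np.c_[(uv[:,0]-c["cx"])/c["fx"],(uv[:,1]-c["cy"])/c["fy"],np.ones(len(uv))]@T[:3,:3].T
    return T[:3,3]+d*((z-T[2,3])/d[:,2])[:,None]
def w2p(c,p):
    T=np.linalg.inv(c["world_from_camera"]);q=np.atleast_2d(p)@T[:3,:3].T+T[:3,3]
    return np.c_[c["fx"]*q[:,0]/q[:,2]+c["cx"],c["fy"]*q[:,1]/q[:,2]+c["cy"]]
def rot():
    w,x,y,z=robot.get_obs()["eef_rot"];return R.from_quat([x,y,z,w])
def go(gp,yaw=None):
    """rows for grasp point gp (world); tool down, tool-y axis at world angle yaw"""
    o=robot.get_obs();r=rot();m=r.as_matrix()
    if yaw is None: yaw=np.arctan2(m[1,1],m[0,1])
    best=None
    for a in(yaw,yaw+np.pi):
        Y=np.array([np.cos(a),np.sin(a),0]);Z=np.array([0,0,-1.]);t=R.from_matrix(np.c_[np.cross(Y,Z),Y,Z])
        v=(r.inv()*t).as_rotvec()
        if best is None or np.linalg.norm(v)<np.linalg.norm(best): best=v
    tcp=np.array(gp)+[0,0,robot.tcp_to_grasp]
    s=r.inv().apply(tcp-o["tcp_pos"])/.08
    print("shift",np.round(s,3),"turn",np.round(best/2/np.pi,4),"steps",round(np.linalg.norm(s)*.08/.0417,1),round(np.degrees(np.linalg.norm(best))/7.16,1))
def st():
    o=robot.get_obs();m=rot().as_matrix()
    print("t",round(o["clock"],2),"grasp",np.round(o["tcp_pos"]+m[:,2]*robot.tcp_to_grasp,4),"z",np.round(m[:,2],3),"yaw(y)",round(np.arctan2(m[1,1],m[0,1]),3),"w",round(o["grip_width"],4),"F",np.round(o["wrist_force"],1),"q",np.round(o["q"],2))
E
python3 - <<'E'
from h import *
c=robot.capture("scene");im=c["image"]
hsv=cv2.cvtColor(im,cv2.COLOR_BGR2HSV)
m=((hsv[...,2]>185)).astype(np.uint8)
M=np.zeros_like(m);M[180:300,205:340]=m[180:300,205:340]
for k in cv2.findContours(M,cv2.RETR_EXTERNAL,cv2.CHAIN_APPROX_NONE)[0]:
    if len(k)<30: continue
    w=p2w(c,k[:,0],.027)[:,:2].astype(np.float32);print("bar",cv2.minAreaRect(w))
f=lambda x0,y0,x1,y1,s:cv2.resize(im[y0:y1,x0:x1],None,fx=s,fy=s,interpolation=cv2.INTER_CUBIC)
A=f(200,170,345,300,2.5);B=f(30,110,200,260,4/1.7);C=f(280,285,400,405,2.5)
out=np.zeros((600,800,3),np.uint8)
for I,(x,y) in((f(285,285,400,405,3.4),(0,0)),(f(100,115,200,215,4),(400,0))):
    I=I[:600-y,:800-x];out[y:y+I.shape[0],x:x+I.shape[1]]=I
cv2.imwrite("pics/m1.png",out)
E
```

```text
bar ((0.7087231874465942, 0.0615706704556942), (0.04183778911828995, 0.033265676349401474), 54.69560623168945)
bar ((0.5047206282615662, 0.11614681035280228), (0.017195630818605423, 0.1588122695684433), 86.1186294555664)
bar ((0.4977647364139557, 0.03058241493999958), (0.1380578726530075, 0.017510302364826202), 1.9978309869766235)
bar ((0.5236038565635681, -0.04936407878994942), (0.11861634999513626, 0.017043093219399452), 10.127204895019531)
```

View pics/m1.png

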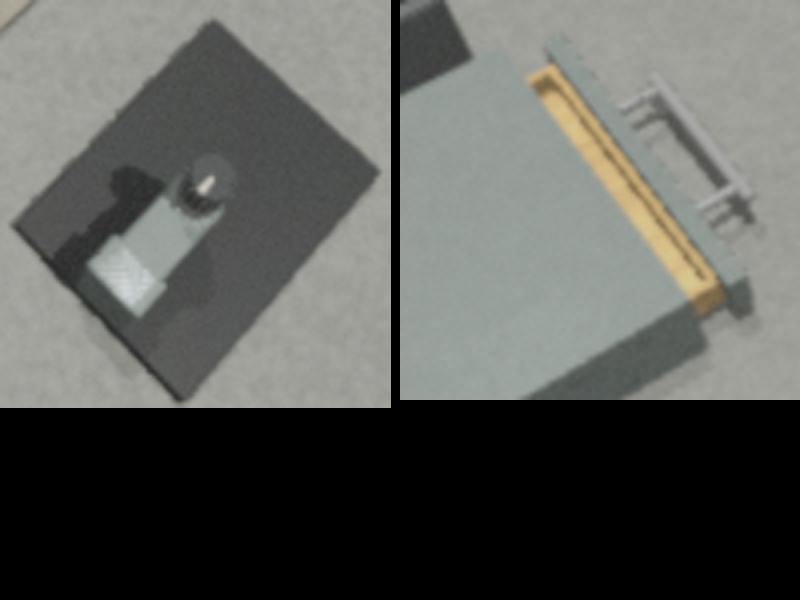

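The left crop shows the gauge base corners at (213,20), (378,172), (182,402) and (14,224), with the knob top at about (212,178). The right crop shows the drawer slightly ajar and the handle bar running from (655,80) to (750,193).

Run:
```python
from h import *
c=robot.capture("scene");s=robot.capture("side")
G=np.array([(213,20),(378,172),(182,402),(14,224)])/3.4+285
w=p2w(c,G,.02);print("base",np.round(w[:,:2],3).tolist(),"ctr",w.mean(0))
print("sides",[round(np.linalg.norm(w[i]-w[(i+1)%4]),4) for i in range(4)])
x=(w[2]+w[3]-w[0]-w[1])[:2];x/=np.linalg.norm(x);print("gauge x ang",np.degrees(np.arctan2(x[1],x[0])));ax=w.mean(0)[:2]+.025*x;print("axis",ax)
for z in(.13,.14,.15,.16,.17,.18): print(z,np.round(p2w(c,np.array([[212,175]])/3.4+285,z)[0,:2],3),np.round(w2p(s,[*ax,z])[0],1))
h=p2w(c,np.array([(255,80),(350,193)])/4+[100,115],.034);print("handle",h,h.mean(0),np.linalg.norm(h[0]-h[1]))
f=p2w(c,np.array([(95,57),(295,305)])/4+[100,115],.06);print("cabfront",f)
im=cv2.resize(s["image"][115:210,230:320],None,fx=6,fy=6,interpolation=cv2.INTER_CUBIC);cv2.imwrite("pics/s1.png",im)
```

```text
base [[0.474, 0.256], [0.464, 0.393], [0.651, 0.407], [0.661, 0.269]] ctr [0.56248409 0.33119766 0.02      ]
sides [np.float64(0.1375), np.float64(0.1878), np.float64(0.1388), np.float64(0.1875)]
gauge x ang 4.155425178416626
axis [0.58741836 0.33300922]
0.13 [0.576 0.331] [281.8 147.4]
0.14 [0.579 0.332] [281.9 144.2]
0.15 [0.581 0.332] [281.9 141. ]
0.16 [0.584 0.332] [282.  137.8]
0.17 [0.587 0.333] [282.  134.5]
0.18 [0.59  0.333] [282.1 131.3]
handle [[ 0.55531685 -0.3764626   0.034     ]
 [ 0.55835834 -0.25704379  0.034     ]] [ 0.5568376 -0.3167532  0.034    ] 0.11945753723621866
cabfront [[ 0.63397124 -0.43920068  0.06      ]
 [ 0.63816903 -0.19096277  0.06      ]]
```

View pics/s1.png

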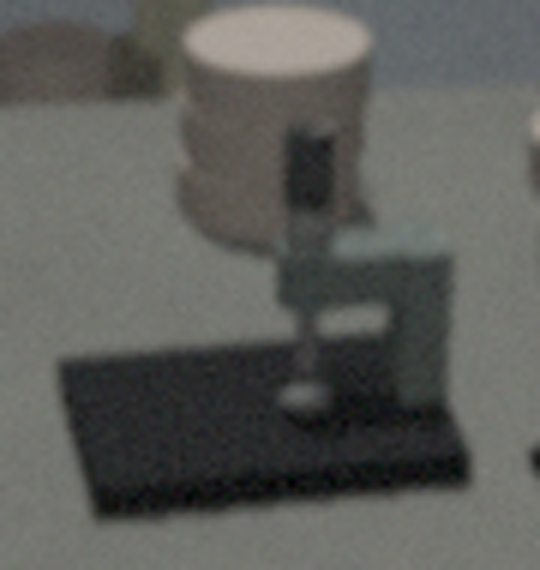

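Run:
```python
from h import *
st();print(rot().as_matrix().round(3))
go([.557,-.317,.13],np.radians(-1.2))
```

```text
t 0.25 grasp [0.2034 0.5375 0.2495] z [-0.    -0.001 -1.   ] yaw(y) 1.209 w 0.0852 F [0.3 0.1 0.4] q [ 1.    0.16  1.6  -0.    1.39 -0.21]
[[-0.935  0.354 -0.   ]
 [ 0.354  0.935 -0.001]
 [ 0.    -0.001 -1.   ]]
shift [-7.915 -8.426  1.5  ] turn [-1.000e-04  1.000e-04  1.957e-01] steps 22.4 9.8
```

```bash
python3 -m creep '[-0.44,-0.47,0,0,0,0,-0.88,-0.94,0,0,0,0,-0.88,-0.94,0,0,0,0]' 180 40
python3 -m creep '[-0.44,-0.47,0,0,0,0,-0.88,-0.94,0,0,0,0,-0.88,-0.94,0,0,0,0]' >/dev/null
python3 -m creep '[-0.44,-0.47,0,0,0,0,-0.88,-0.94,0,0,0,0,-0.88,-0.94,0,0,0,0]' >/dev/null
python3 -m creep '[-0.44,-0.47,0,0,0,0,-0.88,-0.94,0,0,0,0,-0.88,-0.94,0,0,0,0]' >/dev/null
python3 -m creep '[-0.44,-0.47,0,0,0,0,-0.88,-0.94,0,0,0,0,-0.88,-0.94,0,0,0,0]' >/dev/null
python3 -m creep '[-0.44,-0.47,0,0,0,0,-0.88,-0.94,0,0,0,0,-0.88,-0.94,0,0,0,0]' >/dev/null
python3 -m creep '[-0.44,-0.47,0,0,0,0,-0.88,-0.94,0,0,0,0,-0.88,-0.94,0,0,0,0]' 
python3 -c "from h import *;st();go([.557,-.317,.13],np.radians(-1.2))"
```

```text
clock: 0.5
tcp_pos: [0.2434, 0.44, 0.4036]
eef_rot: [-0.0, 0.18, 0.984, -0.002]
wrist_force: [-0.4, -0.7, 0.3]
grip_width: 0.0517
clock: 2.0
tcp_pos: [0.4799, -0.151, 0.4081]
eef_rot: [0.003, 0.186, 0.982, -0.005]
wrist_force: [-0.3, 0.5, 0.2]
grip_width: 0.0251
t 2.0 grasp [ 0.4805 -0.1527  0.2534] z [ 0.004 -0.011 -1.   ] yaw(y) 1.196 w 0.0251 F [-0.3  0.5  0.2] q [-0.54 -0.04  1.79 -0.01  1.37 -1.74]
shift [-1.644 -1.565  1.57 ] turn [-0.0005  0.002   0.1937] steps 5.3 9.7
```

```bash
python3 -m creep '[-0.4,-0.4,0,0,0,0.02,-0.8,-0.78,0.2,0,0,0.04,-0.8,-0.78,0.3,0,0,0.06,-0.8,-0.78,0.3,0,0.002,0.08,-0.8,-0.78,0.3,0,0.002,0.1,-0.8,-0.78,0.3,0,0.002,0.12,-0.8,-0.78,0.3,0,0.002,0.14,-0.8,-0.78,0.3,0,0.002,0.15]' 
python3 -c "from h import *;st();go([.557,-.317,.13],np.radians(-1.2))"
```

```text
clock: 2.67
tcp_pos: [0.5167, -0.2328, 0.3849]
eef_rot: [-0.001, 0.614, 0.789, -0.002]
wrist_force: [-0.2, 0.1, 0.5]
grip_width: 0.0253
t 2.67 grasp [ 0.516  -0.2331  0.2302] z [-0.004 -0.002 -1.   ] yaw(y) 0.248 w 0.0253 F [-0.2  0.1  0.5] q [-0.64  0.15  1.64 -0.    1.35 -0.88]
shift [-1.143  0.236  1.253] turn [-0.0007  0.0002  0.0427] steps 3.3 2.1
```

```bash
python3 -m creep '[-0.4,0.1,0.3,0,0,0.02,-0.8,0.2,0.6,0,0,0.042,-0.9,0.24,0.8,0,0,0.042,-1,0.24,0.9,0,0,0.0427,-1,0.24,0.9,0,0,0.0427]' >/dev/null
python3 - <<'E'
from h import *
st();go([.557,-.317,.13],np.radians(-1.2));go([.557,-.317,.032],np.radians(-1.2))
c=robot.capture("wrist");cv2.imwrite("pics/w1.png",c["image"]);print(np.round(w2p(c,[[.5553,-.3765,.034],[.5584,-.257,.034]]),0))
E
```

```text
t 3.08 grasp [ 0.5528 -0.3063  0.1555] z [-0.008  0.001 -1.   ] yaw(y) -0.021 w 0.0251 F [-0.3  1.   0. ] q [-0.69  0.39  1.51 -0.    1.25 -0.67]
shift [-0.132  0.043  0.318] turn [-0.0012 -0.0001  0.    ] steps 0.7 0.1
shift [-0.132  0.052  1.543] turn [-0.0012 -0.0001  0.    ] steps 3.0 0.1
[[279. 295.]
 [281. 144.]]
```

View pics/w1.png

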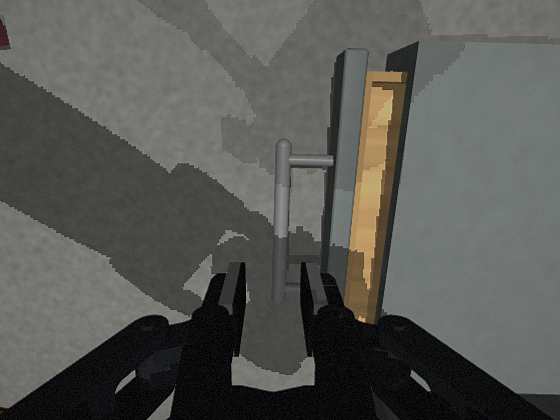

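The wrist view shows the handle bar at column 281, about where I predicted it, with the fingers straddling it. I'll descend and grip.

```bash
python3 -m creep '[-0.13,0.05,0.4,0,0,0,-0.13,0.05,0.8,0,0,0,-0.13,0.05,0.8,-0.001,0,0]' >/dev/null
python3 -m creep '[0,0,0.4,0,0,0,0,0,0.74,0,0,0,0,0,0.74,0,0,0,0,0,0.74,0,0,0]' >/dev/null
python3 -c "from h import *;st()"
python3 -m creep '[0,0,0,0,0,0,0,0,0,0,0,0,0,0,0,0,0,0,0,0,0,0,0,0,0,0,0,0,0,0]' 255 40
python3 -c "from h import *;st();go([.487,-.3145,.032],np.radians(-1.2))"
```

```text
t 3.72 grasp [ 0.5544 -0.3124  0.0303] z [-0.007  0.007 -1.   ] yaw(y) -0.018 w 0.0249 F [ 0.4 -0.2  1.3] q [-0.7   0.56  1.54  0.    1.04 -0.68]
clock: 4.13
tcp_pos: [0.5568, -0.314, 0.1887]
eef_rot: [-0.002, 0.714, 0.701, 0.0]
wrist_force: [-0.9, 3.1, 8.2]
grip_width: 0.0093
t 4.13 grasp [ 0.5563 -0.3133  0.034 ] z [-0.003  0.004 -1.   ] yaw(y) -0.019 w 0.0093 F [-0.9  3.1  8.2] q [-0.7   0.56  1.54  0.    1.04 -0.68]
shift [-0.023 -0.872  0.028] turn [-0.0005 -0.0006  0.0004] steps 1.7 0.0
```

```bash
python3 -m creep '[0,-0.2,0,0,0,0,0,-0.4,0,0,0,0,0,-0.6,0,0,0,0,0,-0.8,0,0,0,0,0,-0.9,0,0,0,0,0,-0.9,0,0,0,0]' 
python3 -m creep '[0,-0.2,0,0,0,0,0,-0.4,0,0,0,0,0,-0.6,0,0,0,0,0,-0.7,0,0,0,0,0,-0.7,0,0,0,0]' 
python3 -m creep '[0,-0.1,0,0,0,0,0,-0.2,0,0,0,0,0,-0.3,0,0,0,0,0,-0.4,0,0,0,0,0,-0.5,0,0,0,0]' 
python3 -c "from h import *;st()"
```

```text
clock: 4.63
tcp_pos: [0.4832, -0.3112, 0.1888]
eef_rot: [-0.005, 0.714, 0.7, 0.001]
wrist_force: [-0.2, 6.1, -3.7]
grip_width: 0.0095
clock: 5.05
tcp_pos: [0.4256, -0.3091, 0.1888]
eef_rot: [-0.007, 0.714, 0.7, 0.001]
wrist_force: [-0.9, 5.0, -5.7]
grip_width: 0.0096
clock: 5.47
tcp_pos: [0.3945, -0.3078, 0.1908]
eef_rot: [0.009, 0.718, 0.695, 0.013]
wrist_force: [101.7, 16.9, -52.0]
grip_width: 0.0095
t 5.47 grasp [ 0.3994 -0.307   0.0362] z [ 0.032  0.005 -0.999] yaw(y) -0.032 w 0.0095 F [101.7  16.9 -52. ] q [-0.91  0.25  1.96  0.04  0.91 -0.9 ]
```

The drawer hit its stop hard, with the wrist at 102 N against the 120 N limit. I'll relieve it at once.

```bash
python3 -m creep '[0,0.02,0,0,0,0,0,0.02,0,0,0,0]' 
python3 -m creep '[0,0.01,0,0,0,0,0,0.01,0,0,0,0]' 
python3 -c "from h import *;st()"
```

```text
clock: 5.63
tcp_pos: [0.3975, -0.3076, 0.1916]
eef_rot: [0.011, 0.718, 0.696, 0.014]
wrist_force: [-0.1, 2.5, -2.7]
grip_width: 0.0093
clock: 5.8
tcp_pos: [0.3981, -0.3076, 0.1917]
eef_rot: [0.011, 0.718, 0.696, 0.013]
wrist_force: [1.7, 2.5, -7.8]
grip_width: 0.0091
t 5.8 grasp [ 0.4035 -0.3072  0.0371] z [ 0.035  0.003 -0.999] yaw(y) -0.03 w 0.0091 F [ 1.7  2.5 -7.8] q [-0.91  0.25  1.96  0.04  0.91 -0.9 ]
```

```bash
python3 -m creep '[0,0,0,0,0,0,0,0,0,0,0,0,0,0,0,0,0,0]' 185 >/dev/null
python3 -m creep '[0,0,-0.4,0,0,0,0,0,-0.8,0,0,0,0,0,-1,0,0,0]' >/dev/null
python3 -m creep '[0,0,-0.4,0,0,0,0,0,-0.8,0,0,0,0,0,-1,0,0,0,0.5,0,-1,0,0,0,1,0,-1,0,0,0,1,0,-1,0,0,0]' >/dev/null
python3 - <<'E'
from h import *
st()
c=robot.capture("scene");im=c["image"]
cv2.imwrite("pics/d1.png",cv2.resize(im[80:260,60:270],None,fx=3.3,fy=3.3,interpolation=cv2.INTER_CUBIC))
E
```

```text
t 6.8 grasp [ 0.4016 -0.2262  0.2029] z [ 0.041 -0.004 -0.999] yaw(y) -0.028 w 0.0232 F [-0.3 -0.4 -1. ] q [-0.79 -0.13  1.99  0.03  1.26 -0.77]
```

View pics/d1.png

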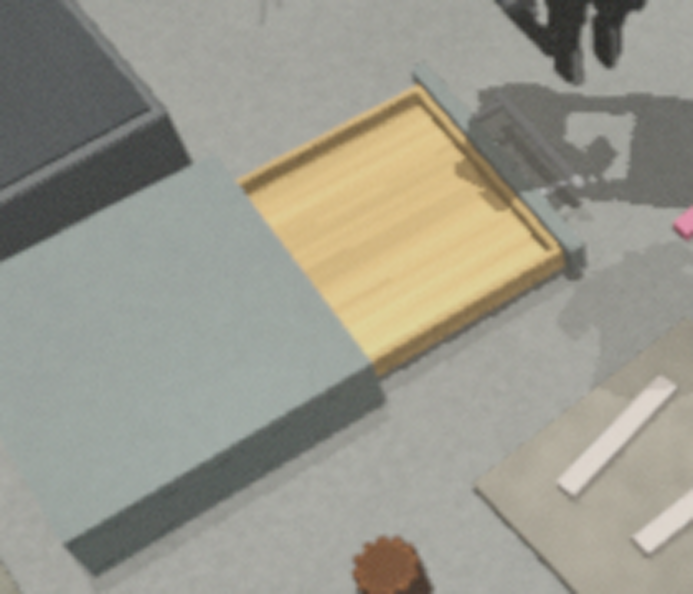

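The drawer is fully out, with its inside corners in the crop at about (245,190), (415,97), (552,250) and (370,360). Both clear.

Run:
```python
from h import *
c=robot.capture("scene")
P=np.array([(240,182),(417,86),(566,258),(376,376),(423,105),(550,246)])/3.3+[60,80]
for z in(.03,.036,.042):print(z,np.round(p2w(c,P,z)[:,:2],3).tolist())
hsv=cv2.cvtColor(c["image"],cv2.COLOR_BGR2HSV)
m=((hsv[...,2]>185)).astype(np.uint8);M=np.zeros_like(m);M[180:300,205:340]=m[180:300,205:340]
for k in cv2.findContours(M,cv2.RETR_EXTERNAL,cv2.CHAIN_APPROX_NONE)[0]:
    if len(k)>50: print("bar",cv2.minAreaRect(p2w(c,k[:,0],.027)[:,:2].astype(np.float32)))
st()
a=np.radians(10.1);go(np.array([.5236,-.0494,.10])-.025*np.array([np.cos(a),np.sin(a),0]),a+np.pi/2)
```

```text
0.03 [[0.62, -0.433], [0.447, -0.428], [0.458, -0.199], [0.637, -0.203], [0.455, -0.407], [0.461, -0.217]]
0.036 [[0.621, -0.428], [0.449, -0.423], [0.46, -0.195], [0.638, -0.199], [0.458, -0.402], [0.463, -0.213]]
0.042 [[0.622, -0.423], [0.452, -0.418], [0.462, -0.192], [0.639, -0.196], [0.46, -0.397], [0.465, -0.209]]
bar ((0.7087066769599915, 0.061582375317811966), (0.04183778911828995, 0.03330617770552635), 54.69560623168945)
bar ((0.5049325227737427, 0.11595799773931503), (0.01812714710831642, 0.15924154222011566), 86.2414321899414)
bar ((0.49843481183052063, 0.030343595892190933), (0.13993196189403534, 0.018612228333950043), 2.016535997390747)
bar ((0.5239553451538086, -0.04927715286612511), (0.11933892965316772, 0.017090631648898125), 10.127203941345215)
t 6.9 grasp [ 0.4019 -0.2304  0.2033] z [ 0.042 -0.008 -0.999] yaw(y) -0.029 w 0.0238 F [ 0.4 -0.9 -0. ] q [-0.8  -0.13  1.98  0.03  1.25 -0.78]
shift [2.238 1.175 1.325] turn [ 0.0063 -0.0037  0.2173] steps 5.5 10.9
```

```bash
python3 -m creep '[0.4,0.2,0,0.003,-0.002,-0.018,0.8,0.4,0,0.006,-0.004,-0.036,1,0.6,0,0.006,-0.004,-0.055,1,0.6,0,0.006,-0.004,-0.074,1,0.6,0,0.006,-0.004,-0.093,1,0.6,0,0.006,-0.004,-0.11,1,0.6,0,0.006,-0.004,-0.13,1,0.6,0,0.006,-0.004,-0.14]' 40 40
python3 - <<'E'
from h import *
st();a=np.radians(10.1);go(np.array([.5239,-.0493,.10])-.025*np.array([np.cos(a),np.sin(a),0]),a+np.pi/2)
E
```

```text
clock: 7.57
tcp_pos: [0.4461, -0.152, 0.3599]
eef_rot: [0.017, 0.351, 0.936, -0.018]
wrist_force: [-0.3, -0.2, -0.4]
grip_width: 0.0724
t 7.57 grasp [ 0.4491 -0.1591  0.2054] z [ 0.019 -0.046 -0.999] yaw(y) 0.854 w 0.0724 F [-0.3 -0.2 -0.4] q [-0.58 -0.09  1.94 -0.03  1.25 -1.42]
shift [0.364 1.392 1.27 ] turn [-0.0065  0.0051 -0.1421] steps 3.7 7.2
```

```bash
python3 -m creep '[0.1,0.4,0,-0.003,0.002,-0.018,0.2,0.8,0.2,-0.006,0.004,-0.036,0.36,1,0.5,-0.006,0.005,-0.055,0.36,1,0.8,-0.0065,0.005,-0.074,0.36,1,1,-0.0065,0.005,-0.093,0.36,1,1,-0.0065,0.005,-0.11,0.36,1,1,-0.0065,0.005,-0.13,0.36,1,1,-0.0065,0.0051,-0.142]' >/dev/null
python3 - <<'E'
from h import *
st();a=np.radians(10.1);g=np.array([.5239,-.0493,.10])-.025*np.array([np.cos(a),np.sin(a),0]);go(g,a+np.pi/2);g[2]=.035;go(g,a+np.pi/2)
E
```

```text
t 8.23 grasp [ 0.4791 -0.078   0.1222] z [ 0.    -0.001 -1.   ] yaw(y) 1.751 w 0.0724 F [-0.4 -0.5  0.3] q [-0.41  0.07  1.96 -0.    1.11 -2.16]
shift [-0.302  0.252  0.277] turn [-0.0001 -0.      0.0007] steps 0.9 0.0
shift [-0.303  0.253  1.09 ] turn [-0.0001 -0.      0.0007] steps 2.2 0.0
```

```bash
python3 -m creep '[-0.15,0.13,0,0,0,0,-0.3,0.25,0.3,0,0,0,-0.3,0.25,0.7,0,0,0,-0.3,0.25,0.8,0,0,0]' 120 40 >/dev/null
python3 - <<'E'
from h import *
st();a=np.radians(10.1);g=np.array([.5239,-.0493,.035])-.025*np.array([np.cos(a),np.sin(a),0]);go(g,a+np.pi/2)
E
```

```text
t 8.57 grasp [ 0.4975 -0.0541  0.0547] z [-0.005  0.001 -1.   ] yaw(y) 1.751 w 0.0452 F [-1.6  0.1 -0.8] q [-0.35  0.22  1.95 -0.    0.98 -2.1 ]
shift [-0.015  0.004  0.246] turn [ 0.0003 -0.0008  0.0006] steps 0.5 0.1
```

```bash
python3 -m creep '[-0.02,0,0.12,0,0,0,-0.02,0,0.22,0,0,0,-0.02,0,0.22,0,0,0]' >/dev/null
python3 -c "from h import *;st()"
python3 -m creep '[0,0,0,0,0,0,0,0,0,0,0,0,0,0,0,0,0,0,0,0,0,0,0,0]' 255 40 
python3 -c "from h import *;st()"
```

```text
t 8.82 grasp [ 0.4981 -0.0544  0.0359] z [-0.008  0.001 -1.   ] yaw(y) 1.75 w 0.0451 F [-0.1  0.6  0.2] q [-0.35  0.26  1.95 -0.    0.94 -2.1 ]
clock: 9.15
tcp_pos: [0.4999, -0.055, 0.1917]
eef_rot: [-0.003, -0.089, 0.996, 0.0]
wrist_force: [-0.6, -0.7, 3.1]
grip_width: 0.0166
t 9.15 grasp [ 0.499  -0.0549  0.037 ] z [-0.005  0.    -1.   ] yaw(y) 1.75 w 0.0166 F [-0.6 -0.7  3.1] q [-0.35  0.26  1.94 -0.    0.94 -2.1 ]
```

```bash
python3 -m creep '[0,0,-0.3,0,0,0,0,0,-0.6,0,0,0,0,0,-0.7,0,0,0,0,0,-0.7,0,0,0]' 255 60 >/dev/null
python3 - <<'E'
from h import *
st();go([.452,.323,.09],1.646)
E
```

```text
t 9.48 grasp [ 0.5014 -0.0556  0.0957] z [ 0.    -0.002 -1.   ] yaw(y) 1.75 w 0.0158 F [ 0.3  0.2 -0.8] q [-0.35  0.16  1.92 -0.    1.06 -2.1 ]
shift [-0.236  4.764  0.063] turn [-0.0003 -0.      0.0165] steps 9.2 0.8
```

```bash
python3 -m creep '[-0.05,0.4,0,0,0,0.008,-0.05,0.8,0,0,0,0.0165,-0.05,0.95,0,0,0,0.0165]' >/dev/null
python3 -m creep '[-0.05,0.45,0,0,0,0,-0.15,0.9,0,0,0,0,-0.15,0.95,0,0,0,0]' >/dev/null
python3 -m creep '[-0.05,0.45,0,0,0,0,-0.15,0.9,0,0,0,0,-0.15,0.95,0,0,0,0]' >/dev/null
python3 -m creep '[-0.05,0.45,0,0,0,0,-0.15,0.9,0,0,0,0,-0.15,0.95,0,0,0,0]' >/dev/null
python3 -m creep '[-0.05,0.45,0,0,0,0,-0.15,0.9,0,0,0,0,-0.15,0.95,0,0,0,0,-0.15,0.95,0,0,0,0]' >/dev/null
python3 - <<'E'
from h import *
st();go([.452,.323,.045],1.646)
c=robot.capture("scene");im=c["image"]
cv2.imwrite("pics/g1.png",cv2.resize(im[240:420,270:450],None,fx=3.3,fy=3.3,interpolation=cv2.INTER_CUBIC))
E
```

```text
t 10.82 grasp [0.5038 0.3284 0.0829] z [-0.031 -0.024 -0.999] yaw(y) 1.652 w 0.016 F [-14.2 -44.5  -1. ] q [ 0.38  0.43  1.61 -0.01  1.13 -1.26]
shift [ 0.699 -0.046  0.497] turn [-0.0034 -0.0052  0.001 ] steps 1.6 0.3
```

View pics/g1.png

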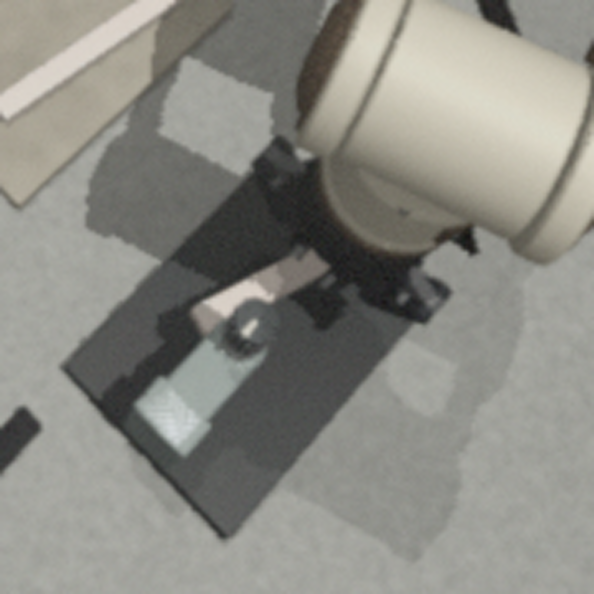

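The bar's front end hit the gauge head sideways: my lateral moves drifted +x after the turn. The bar has swivelled in the grip. I'll back off along -x and then reset it.

```bash
python3 -m creep '[0,-0.12,0,0,0,0,0.3,-0.12,0,0,0,0,0.6,-0.12,0,0,0,0,0.8,-0.12,0,0,0,0,0.8,-0.12,0,0,0,0]'  255 40
python3 - <<'E'
from h import *
st();go([.44,.323,.043],1.646)
c=robot.capture("scene");im=c["image"]
w=robot.capture("wrist")["image"]
out=np.hstack([cv2.resize(im[240:400,270:430],(400,400)),cv2.resize(w,(533,400))[:, 70:470]])
cv2.imwrite("pics/g2.png",out)
E
```

```text
clock: 11.28
tcp_pos: [0.4425, 0.3157, 0.2375]
eef_rot: [-0.019, -0.041, 0.999, -0.012]
wrist_force: [-0.1, -0.0, -1.0]
grip_width: 0.0156
t 11.28 grasp [0.4367 0.3118 0.083 ] z [-0.038 -0.025 -0.999] yaw(y) 1.653 w 0.0156 F [-0.1 -0.  -1. ] q [ 0.4   0.29  1.8  -0.01  1.1  -1.25]
shift [0.004 0.105 0.496] turn [-0.0036 -0.0063  0.001 ] steps 1.0 0.4
```

View pics/g2.png

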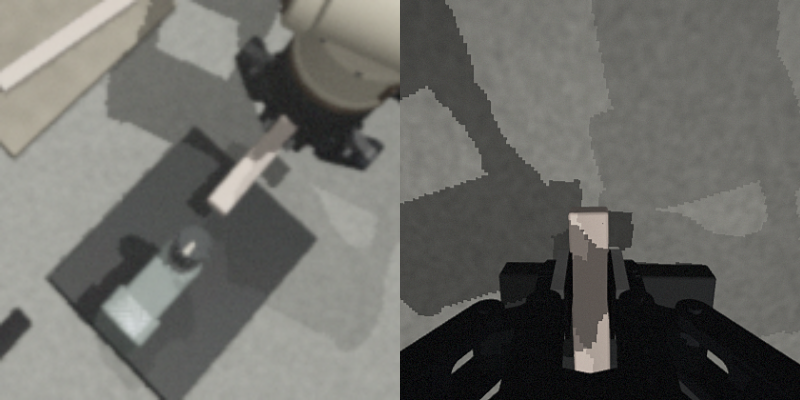

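The bar is straight in the grip again, in both views (front end about (225,205) in the left half). I'll straighten the tool and lower the bar onto the base.

```bash
python3 -m creep '[0,0.1,0.15,-0.0036,-0.0063,0.001,0,0.1,0.3,-0.0036,-0.0063,0.001,0,0.1,0.4,-0.0036,-0.0063,0.001,0,0.1,0.47,-0.0036,-0.0063,0.001,0,0.1,0.48,-0.0036,-0.0063,0.001]'
python3 - <<'E'
from h import *
st();go([.44,.3223,.041],1.646)
c=robot.capture("scene");im=c["image"]
s=robot.capture("side")["image"]
out=np.hstack([cv2.resize(im[260:380,290:410],(400,400),interpolation=2),cv2.resize(s[120:220,220:320],(400,400),interpolation=2)])
cv2.imwrite("pics/g3.png",out)
E
```

```text
clock: 11.8
tcp_pos: [0.4431, 0.3227, 0.1984]
eef_rot: [0.001, -0.037, 0.999, 0.0]
wrist_force: [0.1, -0.1, -1.4]
grip_width: 0.0161
t 11.8 grasp [0.4433 0.3227 0.0437] z [ 0.001  0.    -1.   ] yaw(y) 1.645 w 0.0161 F [ 0.1 -0.1 -1.4] q [ 0.41  0.35  1.82 -0.    0.98 -1.24]
shift [ 0.039 -0.002  0.034] turn [ 0.      0.0002 -0.0001] steps 0.1 0.0
```

View pics/g3.png

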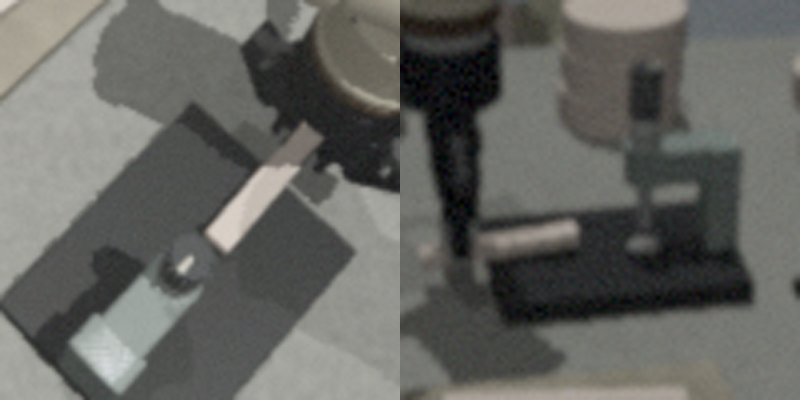

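```bash
python3 -m creep '[0,0,0.03,0,0,0,0,0,0.04,0,0,0,0,0,0.04,0,0,0]'
python3 - <<'E'
from h import *
c=robot.capture("scene");st()
e=p2w(c,[(351.5,329.6),(358.4,336.5)],.034);print(e,e.mean(0))
a=np.radians(4.16);x=np.array([np.cos(a),np.sin(a)]);d=e.mean(0)[:2]-[.5874,.333];print("gauge x,y of end",d@x,d@[-x[1],x[0]])
E
```

```text
clock: 12.15
tcp_pos: [0.4437, 0.3231, 0.1968]
eef_rot: [0.002, -0.037, 0.999, 0.001]
wrist_force: [0.2, -0.5, -1.2]
grip_width: 0.0161
t 12.2 grasp [0.4443 0.3233 0.0422] z [ 0.004  0.001 -1.   ] yaw(y) 1.645 w 0.0159 F [-0.1  0.1 -0.8] q [ 0.41  0.35  1.82 -0.    0.97 -1.24]
[[0.53276832 0.32286002 0.034     ]
 [0.53175625 0.34233792 0.034     ]] [0.53226228 0.33259897 0.034     ]
gauge x,y of end -0.05502154152122964 0.0035998249821806378
```

```bash
python3 -m creep '[0,0,0.02,0,0,0,0,0,0.025,0,0,0,0,0,0.025,0,0,0]' 
python3 -m creep '[-0.1,-0.01,0,0,0,0,-0.25,-0.02,0,0,0,0,-0.4,-0.02,0,0,0,0,-0.5,-0.02,0,0,0,0,-0.55,-0.02,0,0,0,0,-0.55,-0.02,0,0,0,0]' 
python3 -c "from h import *;st();go([.5121,.327,.041],1.645)"
```

```text
clock: 12.45
tcp_pos: [0.4439, 0.3232, 0.1954]
eef_rot: [0.002, -0.037, 0.999, 0.001]
wrist_force: [-0.5, -0.2, 1.4]
grip_width: 0.0162
clock: 12.95
tcp_pos: [0.489, 0.3255, 0.1978]
eef_rot: [0.002, -0.037, 0.999, 0.001]
wrist_force: [-5.2, -1.0, 13.8]
grip_width: 0.016
t 12.95 grasp [0.4897 0.3259 0.0431] z [ 0.005  0.003 -1.   ] yaw(y) 1.645 w 0.016 F [-5.2 -1.  13.8] q [ 0.38  0.43  1.7   0.    1.   -1.26]
shift [-0.289 -0.003  0.028] turn [0.0004 0.0008 0.    ] steps 0.6 0.0
```

```bash
python3 -m creep '[0,0,0,0,0,0,0,0,-0.01,0,0,0]'
python3 - <<'E'
from h import *
st()
s=robot.capture("side")["image"];c=robot.capture("scene")["image"]
out=np.hstack([cv2.resize(c[270:370,300:400],(400,400),interpolation=2),cv2.resize(s[150:200,240:290],(400,400),interpolation=2)])
cv2.imwrite("pics/g4.png",out)
E
```

```text
clock: 13.12
tcp_pos: [0.4892, 0.3256, 0.1988]
eef_rot: [0.002, -0.037, 0.999, 0.001]
wrist_force: [0.0, 0.1, -0.3]
grip_width: 0.0161
t 13.12 grasp [0.4899 0.326  0.0441] z [ 0.005  0.003 -1.   ] yaw(y) 1.645 w 0.0161 F [ 0.   0.1 -0.3] q [ 0.38  0.43  1.7   0.    1.   -1.26]
```

View pics/g4.png

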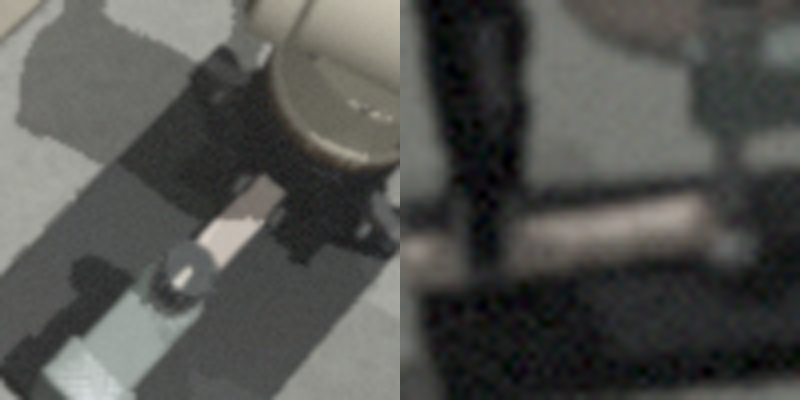

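The bar sits nose-up in the grip, with its front about at the spindle. I'll let go so it settles flat on the base, then regrip and slide it in.

```bash
python3 -m creep '[0.05,0,0.01,0,0,0,0.05,0,0.02,0,0,0]' >/dev/null
python3 -m creep '[0,0,0,0,0,0,0,0,0,0,0,0,0,0,0,0,0,0]' 170 20
python3 -m creep '[0,0,0.02,0,0,0,0,0,0.04,0,0,0,0,0,0.045,0,0,0]' 
python3 -c "from h import *;st()"
```

```text
clock: 13.63
tcp_pos: [0.4853, 0.3253, 0.1976]
eef_rot: [0.004, -0.037, 0.999, 0.001]
wrist_force: [-0.7, 0.1, 0.4]
grip_width: 0.0285
clock: 13.88
tcp_pos: [0.485, 0.3252, 0.1933]
eef_rot: [0.003, -0.037, 0.999, 0.001]
wrist_force: [-0.3, 0.1, 0.4]
grip_width: 0.0284
t 13.88 grasp [0.486  0.3256 0.0386] z [ 0.006  0.003 -1.   ] yaw(y) 1.645 w 0.0284 F [-0.3  0.1  0.4] q [ 0.38  0.43  1.72  0.    0.99 -1.26]
```

```bash
python3 -m creep '[0,0,-0.01,0,0,0,0,0,-0.01,0,0,0,0,0,-0.01,0,0,0]' 255 30
python3 -m creep '[-0.08,0,0,0,0,0,-0.16,0,0,0,0,0,-0.24,0,0,0,0,0,-0.32,0,0,0,0,0,-0.35,0,0,0,0,0,-0.35,0,0,0,0,0]'
python3 - <<'E'
from h import *
st()
s=robot.capture("side")["image"];c=robot.capture("scene")["image"]
out=np.hstack([cv2.resize(c[270:370,300:400],(400,400),interpolation=2),cv2.resize(s[150:200,240:290],(400,400),interpolation=2)])
cv2.imwrite("pics/g5.png",out)
E
```

```text
clock: 14.13
tcp_pos: [0.485, 0.3251, 0.194]
eef_rot: [0.003, -0.037, 0.999, 0.001]
wrist_force: [0.0, 0.8, -1.2]
grip_width: 0.017
clock: 14.63
tcp_pos: [0.5138, 0.3271, 0.1942]
eef_rot: [0.003, -0.037, 0.999, 0.001]
wrist_force: [-0.1, -1.2, -2.3]
grip_width: 0.017
t 14.63 grasp [0.5147 0.3276 0.0395] z [ 0.006  0.003 -1.   ] yaw(y) 1.645 w 0.017 F [-0.1 -1.2 -2.3] q [ 0.37  0.48  1.64  0.    1.01 -1.28]
```

View pics/g5.png

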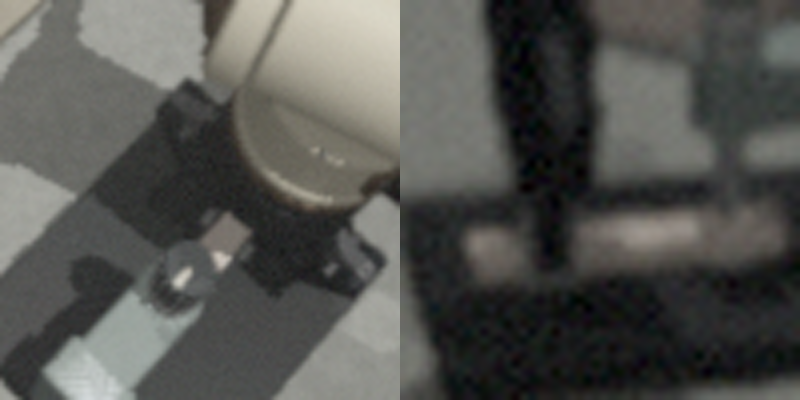

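The side view now shows the bar lying flat, its end just past the spindle ((785,235) against the spindle at (735,200)). I'll let go and go to the knob.

```bash
python3 -m creep '[0,0,0,0,0,0,0,0,0,0,0,0,0,0,0,0,0,0]' 165 30 >/dev/null
python3 -m creep '[0,0,-0.3,0,0,0,0.1,0,-0.8,0,0,0,0.2,0,-1,0,0,0,0.2,0,-1,0,0,0]' 110 >/dev/null
python3 -m creep '[0,0,-0.5,0,0,0,0,0,-1,0,0,0,0,0,-1,0,0,0]' >/dev/null
python3 -c "from h import *;st();go([.5874,.333,.2]);go([.5874,.333,.15])"
```

```text
t 15.57 grasp [0.5019 0.3289 0.2129] z [ 0.026  0.011 -1.   ] yaw(y) 1.646 w 0.0483 F [0.7 1.6 2. ] q [ 0.38  0.23  1.59  0.    1.29 -1.27]
shift [-1.116 -0.013  0.191] turn [ 0.0014  0.0042 -0.    ] steps 2.2 0.2
shift [-1.1   -0.019  0.815] turn [ 0.0014  0.0042 -0.    ] steps 2.6 0.2
```

```bash
python3 -m creep '[-0.4,0,0,0.001,0.004,0,-0.8,0,0,0.0014,0.0042,0,-1,-0.01,0,0.0014,0.0042,0,-1,-0.01,0,0.0014,0.0042,0]' >/dev/null
python3 - <<'E'
from h import *
st();go([.5874,.333,.15])
c=robot.capture("wrist");cv2.imwrite("pics/k1.png",c["image"]);print(np.round(w2p(c,[[.5874,.333,.165],[.5874,.333,.105]]),0))
E
```

```text
t 15.9 grasp [0.5804 0.3317 0.2139] z [ 0.001  0.    -1.   ] yaw(y) 1.644 w 0.0485 F [1.3 0.4 0.2] q [ 0.34  0.42  1.35 -0.    1.37 -1.31]
shift [-0.09   0.01   0.799] turn [-0.      0.0002  0.    ] steps 1.5 0.0
[[274. 264.]
 [274. 227.]]
```

View pics/k1.png

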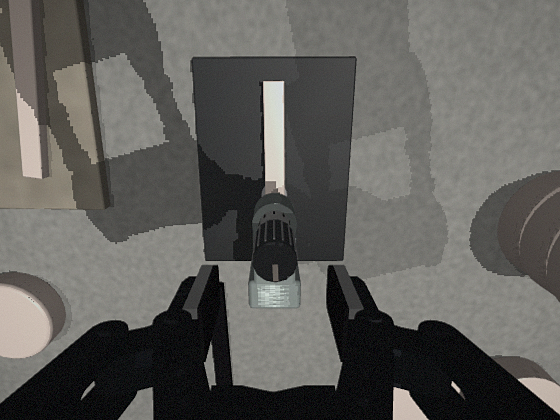

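The knob top is at (274,262) against a predicted (274,264), and the bar lies straight under the spindle. I'll go down and grip it.

```bash
python3 -m creep '[-0.09,0.01,0.3,0,0,0,-0.09,0.01,0.6,0,0,0,-0.09,0.01,0.8,0,0,0,-0.09,0.01,0.8,0,0,0]' >/dev/null
python3 -c "from h import *;st()"
python3 -m creep '[0,0,0,0,0,0,0,0,0,0,0,0,0,0,0,0,0,0,0,0,0,0,0,0]' 255 30 
python3 -m creep '[0,0,0,0,0,0.019,0,0,0,0,0,0.038,0,0,0,0,0,0.057,0,0,0,0,0,0.076,0,0,0,0,0,0.095,0,0,0,0,0,0.114,0,0,0,0,0,0.13,0,0,0,0,0,0.13]' >/dev/null
python3 -c "from h import *;st();print(robot.get_obs()['torque'])"
```

```text
t 16.28 grasp [0.5816 0.3324 0.1438] z [-0.011 -0.003 -1.   ] yaw(y) 1.646 w 0.0485 F [-0.9  0.  -1.2] q [ 0.34  0.5   1.39  0.    1.27 -1.31]
clock: 16.62
tcp_pos: [0.5826, 0.3332, 0.2986]
eef_rot: [-0.006, -0.038, 0.999, -0.001]
wrist_force: [-3.0, 1.0, -3.5]
grip_width: 0.0242
t 17.28 grasp [0.5818 0.3363 0.144 ] z [-0.007  0.005 -1.   ] yaw(y) 0.825 w 0.0244 F [  6.7  13.  -12.1] q [ 0.34  0.5   1.39  0.01  1.26 -0.49]
[ 2.27605667 -1.00423183 -0.0034025 ]
```

The grip is about 5 mm off axis, so turning it builds side force. I'll open, recentre on the axis and regrip.

```bash
python3 -m creep '[0,0,0,0,0,0,0,0,-0.04,0,0,0,0,0,-0.08,0,0,0]' 170 30 >/dev/null
python3 -c "from h import *;st();go([.5874,.333,.151])"
```

```text
t 17.53 grasp [0.5825 0.3362 0.1519] z [-0.005  0.005 -1.   ] yaw(y) 0.825 w 0.0285 F [-0.2 -0.2  0.1] q [ 0.34  0.49  1.38  0.01  1.27 -0.49]
shift [-0.059  0.012  0.011] turn [-0.     -0.0011 -0.    ] steps 0.1 0.1
```

```bash
python3 -m creep '[-0.06,0.012,0,0,-0.001,0,-0.07,0.012,0,0,-0.001,0,-0.07,0.012,0,0,-0.001,0]' 150 >/dev/null
python3 -c "from h import *;st();go([.5874,.333,.151])"
```

```text
t 17.78 grasp [0.5888 0.3319 0.1526] z [ 0.001  0.    -1.   ] yaw(y) 0.825 w 0.0352 F [ 0.6 -0.   0.1] q [ 0.33  0.49  1.38  0.    1.27 -0.49]
shift [ 0.021 -0.     0.021] turn [ 0.0001  0.     -0.    ] steps 0.1 0.0
```

```bash
python3 -m creep '[0.02,0,0.01,0,0,0,0.02,0,0.02,0,0,0,0.02,0,0.02,0,0,0,0.02,0,0.02,0,0,0]' 255 30 >/dev/null
python3 -m creep '[0,0,0,0,0,0.019,0,0,0,0,0,0.038,0,0,0,0,0,0.057,0,0,0,0,0,0.076,0,0,0,0,0,0.095,0,0,0,0,0,0.114,0,0,0,0,0,0.13,0,0,0,0,0,0.13]' >/dev/null
python3 -c "from h import *;st();print(robot.get_obs()['torque'])"
python3 -m creep '[0,0,0,0,0,0.019,0,0,0,0,0,0.038,0,0,0,0,0,0.057,0,0,0,0,0,0.076,0,0,0,0,0,0.095,0,0,0,0,0,0.114,0,0,0,0,0,0.13,0,0,0,0,0,0.13]' >/dev/null
python3 -c "from h import *;st();print(robot.get_obs()['torque'])"
python3 -m creep '[0,0,0,0,0,0.019,0,0,0,0,0,0.038,0,0,0,0,0,0.057,0,0,0,0,0,0.076,0,0,0,0,0,0.095,0,0,0,0,0,0.114,0,0,0,0,0,0.13,0,0,0,0,0,0.13]' >/dev/null
python3 -c "from h import *;st();print(robot.get_obs()['torque'])"
```

```text
t 18.78 grasp [0.5862 0.3313 0.1522] z [-0.003 -0.004 -1.   ] yaw(y) 0.004 w 0.0243 F [-5.6 -3.8  5.6] q [ 0.34  0.49  1.38 -0.    1.28  0.33]
[-0.53834432  0.86309381  0.03871072]
t 19.45 grasp [0.5847 0.3317 0.1522] z [-0.007 -0.004 -1.   ] yaw(y) -0.817 w 0.0245 F [-5.1  0.8  4.1] q [ 0.34  0.49  1.38 -0.    1.28  1.15]
[0.07578488 0.81520627 0.03017038]
t 20.12 grasp [0.584  0.333  0.1523] z [-0.008 -0.002 -1.   ] yaw(y) -1.636 w 0.0242 F [-3.5  4.2  1.5] q [0.34 0.49 1.38 0.   1.28 1.97]
[0.8299053  0.28998324 0.0502041 ]
```

```bash
python3 -m creep '[0,0,0,0,0,-0.019,0,0,0,0,0,-0.038,0,0,0,0,0,-0.057,0,0,0,0,0,-0.076,0,0,0,0,0,-0.095,0,0,0,0,0,-0.114,0,0,0,0,0,-0.13,0,0,0,0,0,-0.13]' >/dev/null
python3 -c "from h import *;st();print(robot.get_obs()['torque'])"
python3 -m creep '[0,0,0,0,0,-0.019,0,0,0,0,0,-0.038,0,0,0,0,0,-0.057,0,0,0,0,0,-0.076,0,0,0,0,0,-0.095,0,0,0,0,0,-0.114,0,0,0,0,0,-0.13,0,0,0,0,0,-0.13]' >/dev/null
python3 -m creep '[0,0,0,0,0,-0.019,0,0,0,0,0,-0.038,0,0,0,0,0,-0.057,0,0,0,0,0,-0.076,0,0,0,0,0,-0.095,0,0,0,0,0,-0.114,0,0,0,0,0,-0.13,0,0,0,0,0,-0.13]' >/dev/null
python3 -c "from h import *;st();print(robot.get_obs()['torque'])"
python3 -m creep '[0,0,0,0,0,0,0,0,0,0,0,0,0,0,-0.5,0,0,0,0,0,-0.7,0,0,0,0,0,-0.7,0,0,0]' 110 30 >/dev/null
python3 - <<'E'
from h import *
st();go([.495,.3265,.21],1.645)
s=robot.capture("side")["image"];cv2.imwrite("pics/side_after1.png",cv2.resize(s[140:200,230:320],(720,480),interpolation=2))
E
```

```text
t 20.78 grasp [0.5845 0.3318 0.1523] z [-0.007 -0.004 -1.   ] yaw(y) -0.814 w 0.0245 F [ 1.  -4.   1.5] q [ 0.34  0.49  1.38 -0.    1.28  1.15]
[-0.6515395  -0.28166071 -0.00584355]
t 22.12 grasp [0.5872 0.3318 0.1523] z [-0.    -0.002 -1.   ] yaw(y) 0.821 w 0.0243 F [ 6.3  1.7 -2.4] q [ 0.34  0.49  1.38 -0.    1.27 -0.48]
[ 0.4860871  -1.17008338 -0.05276065]
t 22.53 grasp [0.5893 0.333  0.2142] z [ 0.008  0.001 -1.   ] yaw(y) 0.819 w 0.0487 F [-0.  -0.1  0.8] q [ 0.34  0.44  1.33 -0.    1.37 -0.48]
shift [ 0.796 -0.853  0.043] turn [ 0.0005  0.0012 -0.1315] steps 2.2 6.6
```

View pics/side_after1.png

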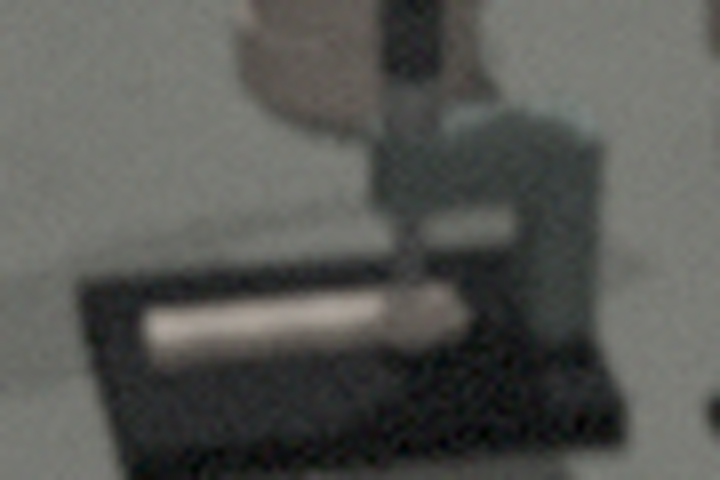

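The side view shows the short bar flat and the spindle backed off. Next I'll fetch the bar.

```bash
python3 -m creep '[0.3,-0.3,0,0,0,-0.018,0.6,-0.6,0,0,0,-0.036,0.8,-0.85,0,0,0.001,-0.055,0.8,-0.85,0,0,0.001,-0.074,0.8,-0.85,0,0,0.001,-0.093,0.8,-0.85,0,0,0.001,-0.11,0.8,-0.85,0,0,0.001,-0.13,0.8,-0.85,0,0.0005,0.0012,-0.1315]'  >/dev/null
python3 -c "from h import *;st();go([.508,.327,.12],1.645)"
```

```text
t 23.25 grasp [0.4927 0.3262 0.2095] z [-0.007 -0.002 -1.   ] yaw(y) 1.648 w 0.0481 F [-0.4 -0.7  0.1] q [ 0.38  0.24  1.59  0.    1.32 -1.27]
shift [-0.186 -0.006  1.117] turn [-0.0003 -0.0011  0.0004] steps 2.2 0.1
```

```bash
python3 -m creep '[-0.1,0,0.4,0,-0.001,0,-0.19,0,0.8,0,-0.001,0,-0.19,0,1,0,-0.001,0,-0.19,0,1,0,-0.001,0]'  >/dev/null
python3 -m creep '[0,0,0.4,0,0,0,0,0,0.8,0,0,0,0,0,0.9,0,0,0,0,0,0.9,0,0,0]'  >/dev/null
python3 -c "from h import *;st();go([.508,.327,.039],1.645)"
```

```text
t 23.92 grasp [0.5015 0.3244 0.0489] z [-0.017 -0.008 -1.   ] yaw(y) 1.642 w 0.0482 F [-0.6  0.8  0.1] q [ 0.37  0.46  1.65 -0.    1.05 -1.27]
shift [-0.052  0.015  0.123] turn [-0.0011 -0.0028 -0.0005] steps 0.3 0.2
```

```bash
python3 -m creep '[-0.05,0.015,0.06,-0.001,-0.003,0,-0.05,0.015,0.12,-0.001,-0.003,0,-0.05,0.015,0.12,-0.001,-0.003,0]'  >/dev/null
python3 -c "from h import *;st()"
python3 -m creep '[0,0,0,0,0,0,0,0,0,0,0,0,0,0,0,0,0,0,0,0,0,0,0,0]' 255 60 
python3 -m creep '[0.2,0,0,0,0,0,0.4,0,0,0,0,0,0.6,0,-0.1,0,0,0,0.8,0,-0.3,0,0,0,1,0,-0.5,0,0,0,1,0,-0.6,0,0,0]' >/dev/null
python3 -c "from h import *;st();go([.42,.29,.12],np.pi/2-.018)"
```

```text
t 24.17 grasp [0.5088 0.3273 0.0406] z [ 0.003  0.    -1.   ] yaw(y) 1.641 w 0.0485 F [ 0.6 -0.4  0.5] q [ 0.37  0.47  1.65 -0.    1.01 -1.27]
clock: 24.5
tcp_pos: [0.509, 0.3276, 0.197]
eef_rot: [0.003, -0.035, 0.999, 0.0]
wrist_force: [-1.3, -0.4, 6.0]
grip_width: 0.016
t 25.0 grasp [0.4275 0.3222 0.0908] z [ 0.004  0.001 -1.   ] yaw(y) 1.643 w 0.0162 F [-0.3  0.3 -1.2] q [ 0.42  0.24  1.84 -0.    1.06 -1.22]
shift [ 0.113 -0.393 -0.366] turn [0.0001 0.0006 0.0143] steps 1.1 0.7
```

```bash
python3 -m creep '[0,-0.4,-0.3,0,0,0.0145,0,-0.8,-0.4,0,0,0.0145,0,-1,-0.4,0,0,0.0145,0,-1,-0.4,0,0,0.0145]' >/dev/null
python3 -m creep '[-0.05,-0.5,0,0,0,0,-0.12,-1,0,0,0,0,-0.12,-1,0,0,0,0]' >/dev/null
python3 -m creep '[-0.05,-0.5,0,0,0,0,-0.12,-1,0,0,0,0,-0.12,-1,0,0,0,0]' >/dev/null
python3 -m creep '[-0.05,-0.5,0,0,0,0,-0.12,-1,0,0,0,0,-0.12,-1,0,0,0,0]' >/dev/null
python3 -m creep '[-0.05,-0.5,0,0,0,0,-0.12,-1,0,0,0,0,-0.12,-1,0,0,0,0]' >/dev/null
python3 -m creep '[-0.05,-0.5,0,0,0,0,-0.12,-1,0,0,0,0,-0.12,-1,0,0,0,0]' >/dev/null
python3 -m creep '[-0.05,-0.5,0,0,0,0,-0.12,-1,0,0,0,0,-0.12,-1,0,0,0,0]' >/dev/null
python3 -m creep '[-0.05,-0.5,0,0,0,0,-0.12,-1,0,0,0,0,-0.12,-1,0,0,0,0]' >/dev/null
python3 -c "from h import *;st();go([.512,-.373,.08],1.5516)"
```

```text
t 27.08 grasp [ 0.4918 -0.359   0.1333] z [ 0.021 -0.025 -0.999] yaw(y) 1.515 w 0.0158 F [-0.9  0.1  0.2] q [-0.83  0.33  1.63 -0.    1.15 -2.34]
shift [-0.29  -0.191  0.676] turn [-0.0038  0.0034 -0.0058] steps 1.5 0.4
```

```bash
python3 -m creep '[-0.15,-0.1,0.1,-0.002,0.002,-0.003,-0.28,-0.19,0.3,-0.004,0.0034,-0.006,-0.29,-0.19,0.6,-0.004,0.0034,-0.006,-0.29,-0.19,0.75,-0.004,0.0034,-0.006,-0.29,-0.19,0.75,-0.004,0.0034,-0.006]' >/dev/null
python3 -c "from h import *;st();go([.512,-.373,.045],1.5516)"
```

```text
t 27.5 grasp [ 0.5107 -0.3699  0.0697] z [-0.005  0.007 -1.   ] yaw(y) 1.553 w 0.0156 F [ 0.1  0.6 -0.6] q [-0.82  0.49  1.56  0.    1.1  -2.37]
shift [-0.008 -0.027  0.308] turn [ 0.0011 -0.0009  0.0002] steps 0.6 0.1
```

```bash
python3 -m creep '[-0.01,-0.03,0.1,0.001,-0.001,0,-0.01,-0.03,0.2,0.001,-0.001,0,-0.01,-0.03,0.25,0.001,-0.001,0,-0.01,-0.03,0.25,0.001,-0.001,0]' 
python3 -m creep '[0,0,0.03,0,0,0,0,0,0.06,0,0,0,0,0,0.06,0,0,0]' 
python3 -c "from h import *;st()"
```

```text
clock: 27.83
tcp_pos: [0.5119, -0.3728, 0.2035]
eef_rot: [-0.0, 0.009, 1.0, 0.001]
wrist_force: [-0.6, 0.2, -1.5]
grip_width: 0.0159
clock: 28.08
tcp_pos: [0.512, -0.373, 0.1991]
eef_rot: [0.0, 0.009, 1.0, 0.001]
wrist_force: [-0.1, -0.3, -0.0]
grip_width: 0.0164
t 28.08 grasp [ 0.5121 -0.3728  0.0444] z [ 0.001  0.001 -1.   ] yaw(y) 1.553 w 0.0164 F [-0.1 -0.3 -0. ] q [-0.82  0.53  1.56  0.    1.05 -2.37]
```

```bash
python3 -m creep '[0,0,0.03,0,0,0,0,0,0.06,0,0,0,0,0,0.06,0,0,0]' 
python3 -m creep '[0,0,0.03,0,0,0,0,0,0.05,0,0,0,0,0,0.05,0,0,0]' 
python3 -c "from h import *;st()"
```

```text
clock: 28.33
tcp_pos: [0.5141, -0.3731, 0.1988]
eef_rot: [0.003, 0.009, 1.0, -0.0]
wrist_force: [0.4, 8.0, 19.3]
grip_width: 0.0156
clock: 28.58
tcp_pos: [0.5159, -0.3736, 0.1988]
eef_rot: [0.005, 0.009, 1.0, -0.001]
wrist_force: [0.0, 6.9, 16.4]
grip_width: 0.016
t 28.58 grasp [ 0.5176 -0.3739  0.0441] z [ 0.011 -0.002 -1.   ] yaw(y) 1.553 w 0.016 F [ 0.   6.9 16.4] q [-0.82  0.54  1.55  0.01  1.04 -2.37]
```

```bash
python3 -m creep '[0,0,-0.01,0,0,0,0,0,-0.01,0,0,0,0,0,-0.01,0,0,0]' 165 40 >/dev/null
python3 -m creep '[0,0,-0.3,-0.001,0.002,0,0,0,-0.8,-0.001,0.002,0,0,0.2,-1,-0.001,0.002,0,0,0.6,-1,0,0.002,0,0,1,-1,0,0.002,0]' >/dev/null
python3 -m creep '[0,0.5,0,0,0,0,0,1,0,0,0,0,0,1,0,0,0,0]' 110 >/dev/null
python3 -m creep '[0,0.5,0,0,0,0,0,1,0,0,0,0,0,1,0,0,0,0]' >/dev/null
cat > bars.py <<'E'
from h import *
c=robot.capture("scene");im=c["image"]
hsv=cv2.cvtColor(im,cv2.COLOR_BGR2HSV)
for lab,(x0,y0,x1,y1),z,smax in(("batt",(205,180,345,300),.027,255),("drawer",(110,90,240,200),.035,50)):
    m=((hsv[...,2]>180)&(hsv[...,1]<smax)).astype(np.uint8);M=np.zeros_like(m);M[y0:y1,x0:x1]=m[y0:y1,x0:x1]
    for k in cv2.findContours(M,cv2.RETR_EXTERNAL,cv2.CHAIN_APPROX_NONE)[0]:
        if len(k)>45:
            (p,s,a)=cv2.minAreaRect(p2w(c,k[:,0],z)[:,:2].astype(np.float32))
            if s[0]<s[1]: a-=90;s=s[::-1]
            print(lab,np.round(p,4),np.round(s,3),"ang",round(a,1))
E
python3 -c "from h import *;st();import bars"
```

```text
t 29.75 grasp [ 0.5171 -0.1227  0.123 ] z [-0.005  0.003 -1.   ] yaw(y) 1.559 w 0.0487 F [-0.3  0.3 -0.1] q [-0.46  0.19  1.83  0.    1.13 -2.02]
batt [0.7079 0.0623] [0.042 0.035] ang 54.7
batt [0.505  0.1157] [0.16  0.019] ang -3.9
batt [0.4998 0.0185] [0.138 0.043] ang 2.5
drawer [ 0.5549 -0.3744] [0.119 0.019] ang -0.7
```

Run:
```python
from h import *
c=robot.capture("scene");im=c["image"]
v=im.max(2)
for y in range(200,252,2): print(y,''.join('#' if v[y,x]>180 else '.' for x in range(230,320,1)))
print(np.round(w2p(c,[[.5684,.0303+.0025,.027],[.4284,.0279,.027]])))
```

```text
200 ..........................................................................................
202 ..........................................................................................
204 ..........................................................................................
206 ..........................................................................................
208 ..........................................................................................
210 ..................................#...........................####........................
212 .............................#####..........................#########.....................
214 ..............................#.........#....#...........###########......................
216 .......................................#.#.#...........##########.........................
218 ........................................#####.......###########...........................
220 ........................................####....############..............................
222 ..........................................#...#####
[... 696 characters left out ...]
....####
238 ...........................###########.............................................#######
240 .........................##########..............................................#########
242 ......................###########............................................#############
244 ........................#######...........................................##############..
246 .........................###............................................#############.....
248 ....................................................................##############........
250 .................................................................##############...........
[[253. 245.]
 [296. 210.]]
```

The medium bar hasn't moved; the extra width was stray bright pixels on the batt. I'll pick it up.

```bash
python3 -m creep '[0.27,0.45,0,0,0,-0.007,0.54,0.9,0,0,0,-0.0075,0.54,0.95,0.2,0,0,-0.0075,0.54,0.95,0.4,0,0,-0.0075]' >/dev/null
python3 -c "from h import *;st();go([.4734,.0294,.06],1.606)"
```

```text
t 30.18 grasp [ 0.4757 -0.0504  0.0921] z [-0.002 -0.001 -1.   ] yaw(y) 1.606 w 0.0484 F [ 0.4  0.4 -0.4] q [-0.36  0.1   2.   -0.    1.04 -1.96]
shift [-0.003  0.996  0.4  ] turn [-0.0002 -0.0002 -0.0001] steps 2.1 0.0
```

```bash
python3 -m creep '[0,0.5,0,0,0,0,0,1,0,0,0,0,0,1,0,0,0,0,0,1,0.2,0,0,0,0,1,0.4,0,0,0,0,1,0.4,0,0,0]' >/dev/null
python3 -c "from h import *;st();go([.4734,.0294,.035],1.606)"
```

```text
t 30.68 grasp [0.4713 0.0285 0.0574] z [-0.006 -0.001 -1.   ] yaw(y) 1.605 w 0.0487 F [-1.1  0.9 -0.5] q [-0.2   0.15  2.02 -0.    0.97 -1.8 ]
shift [-0.017  0.01   0.28 ] turn [-0.0001 -0.001  -0.0002] steps 0.5 0.1
```

```bash
python3 -m creep '[-0.02,0.01,0.1,0,-0.001,0,-0.02,0.01,0.2,0,-0.001,0,-0.02,0.01,0.27,0,-0.001,0,-0.02,0.01,0.27,0,-0.001,0]' >/dev/null
python3 -c "from h import *;st()"
python3 -m creep '[0,0,0,0,0,0,0,0,0,0,0,0,0,0,0,0,0,0,0,0,0,0,0,0]' 255 60 
python3 -m creep '[0,0,-0.3,0,0,0,0,0,-0.6,0,0,0,0,0,-0.7,0,0,0,0,0,-0.7,0,0,0]' >/dev/null
python3 -c "from h import *;st();go([.43,.3217,.09],1.645)"
```

```text
t 31.02 grasp [0.4729 0.029  0.0347] z [-0.002 -0.    -1.   ] yaw(y) 1.604 w 0.0488 F [ 0.2  0.9 -0.2] q [-0.19  0.2   2.03 -0.    0.92 -1.8 ]
clock: 31.35
tcp_pos: [0.4736, 0.0291, 0.19]
eef_rot: [-0.0, -0.017, 1.0, -0.0]
wrist_force: [0.1, -0.1, 2.2]
grip_width: 0.016
t 31.68 grasp [0.4755 0.0287 0.0936] z [ 0.005 -0.002 -1.   ] yaw(y) 1.604 w 0.0162 F [-0.  -0.4 -1.4] q [-0.19  0.09  2.01 -0.    1.04 -1.8 ]
shift [0.437 3.676 0.035] turn [-0.0003  0.0007 -0.0065] steps 7.1 0.3
```

```bash
python3 -m creep '[0.2,0.2,0,0,0,-0.006,0.3,0.6,0,0,0.0007,-0.0065,0.3,0.8,0,0,0.0007,-0.0065,0.3,0.8,0,0,0.0007,-0.0065]' >/dev/null
python3 -m creep '[0,0.5,0,0,0,0,0,0.95,0,0,0,0,0,0.95,0,0,0,0]' >/dev/null
python3 -m creep '[0,0.5,0,0,0,0,0,0.95,0,0,0,0,0,0.95,0,0,0,0]' >/dev/null
python3 -c "from h import *;st();go([.43,.3217,.05],1.645)"
```

```text
t 32.52 grasp [0.4322 0.2536 0.0895] z [-0.005  0.003 -1.   ] yaw(y) 1.656 w 0.0164 F [ 0.8  0.2 -1.2] q [ 0.29  0.16  1.93  0.    1.05 -1.37]
shift [-0.037  0.856  0.496] turn [ 0.0005 -0.0008  0.0017] steps 1.9 0.1
```

```bash
python3 -m creep '[-0.02,0.4,0,0,-0.001,0.0017,-0.03,0.8,0.1,0,-0.001,0.0017,-0.03,0.85,0.3,0,-0.001,0.0017,-0.03,0.85,0.5,0,-0.001,0.0017,-0.03,0.85,0.5,0,-0.001,0.0017]' >/dev/null
python3 -c "from h import *;st();go([.43,.3217,.0405],1.645)"
```

```text
t 32.93 grasp [0.4268 0.3201 0.0454] z [-0.006 -0.    -1.   ] yaw(y) 1.646 w 0.016 F [-0.6 -0.1 -1.6] q [ 0.42  0.32  1.85  0.    0.98 -1.23]
shift [-0.03   0.017  0.061] turn [ 0.     -0.001   0.0001] steps 0.1 0.0
```

```bash
python3 -m creep '[-0.03,0.018,0.04,0,-0.001,0,-0.03,0.018,0.06,0,-0.001,0,-0.03,0.018,0.06,0,-0.001,0]' 
python3 -m creep '[-0.1,0,0,0,0,0,-0.2,0,0,0,0,0,-0.3,0,0,0,0,0,-0.4,0,0,0,0,0,-0.45,0,0,0,0,0,-0.45,0,0,0,0,0]'
python3 -c "from h import *;st();go([.5026,.3268,.040],1.645)"
```

```text
clock: 33.18
tcp_pos: [0.4305, 0.3212, 0.1954]
eef_rot: [0.0, -0.037, 0.999, 0.0]
wrist_force: [0.3, 0.6, -0.4]
grip_width: 0.0166
clock: 33.68
tcp_pos: [0.4677, 0.3239, 0.1957]
eef_rot: [0.001, -0.037, 0.999, 0.0]
wrist_force: [-0.4, 0.0, -1.3]
grip_width: 0.0164
t 33.68 grasp [0.468 0.324 0.041] z [ 0.002  0.001 -1.   ] yaw(y) 1.644 w 0.0164 F [-0.4  0.  -1.3] q [ 0.39  0.4   1.76 -0.    0.99 -1.25]
shift [-0.437  0.004  0.014] turn [ 0.0001  0.0003 -0.0001] steps 0.8 0.0
```

```bash
python3 -m creep '[-0.1,0,0.01,0,0,0,-0.2,0,0.01,0,0,0,-0.3,0,0.01,0,0,0,-0.4,0,0.01,0,0,0,-0.45,0,0.01,0,0,0,-0.45,0,0.01,0,0,0]'
python3 - <<'E'
from h import *
st()
s=robot.capture("side");c=robot.capture("scene")
print(w2p(s,[[.5874,.333,.033]]),w2p(c,[[.5874,.333,.165]]))
im=s["image"];v=im.max(2)
for y in range(168,190): print(y,' '.join('%3d'%a for a in v[y,258:298]))
E
```

```text
clock: 34.18
tcp_pos: [0.5047, 0.3265, 0.1951]
eef_rot: [0.001, -0.037, 0.999, 0.0]
wrist_force: [0.8, 0.9, -1.5]
grip_width: 0.016
t 34.18 grasp [0.5051 0.3267 0.0404] z [ 0.003  0.001 -1.   ] yaw(y) 1.644 w 0.016 F [ 0.8  0.9 -1.5] q [ 0.37  0.47  1.66 -0.    1.01 -1.27]
[[281.36610028 176.72702189]] [[346.82559468 337.35060247]]
168  16  22  36  71  98 105 106 110 107 108 113 119 119 119 116 121 123 122 119 117 109  88  70  67  81  99 111 119 120 120 122 120 121 119 116 112  82  58  51  62
169  20  17  39  73 102 104 104 104 106 104 109 117 120 119 120 120 117 120 118 120 110  85  66  68  77  98 112 117 115 113 116 110 108 107 108  96  72  55  54  53
170  22  20  47  77 100 107 108 105 104 100 108 110 115 116 114 115 114 113 115 113 104  89  71  65  72  88  95  99  93  94  94  87  90  82  84  74  54  55  52  58
171  19  21  48  76  98  92 100  99  95  93  94  94  97  96  96  98  91  94  93  91  86  67  61  68  63  67  70  66  64  59  61  59  55  56  56  50  50  50  53  58
172  25  25  38  60  78  83  79  77  73  72  70  67  71  70  69  69  60  63  65  58  62  63  67  63  60  53  4
[... 2141 characters left out ...]
  25  31  27  19  34  32  36  37  31  36  27
186  34  21  29  28  22  30  26  29  29  33  37  41  50  42  40  40  47  44  46  41  40  31  24  24  29  13  27  25  27  28  36  42  38  30  40  39  39  41  43  39
187  24   9  14  28  20  17  27  23  28  23  31  39  49  46  43  46  39  46  45  43  35  46  33  34  28  34  18  34  26  35  45  41  42  40  46  43  45  44  42  46
188  29  10  19  15   6  23  26  29  17  28  20  38  32  44  40  48  45  41  41  47  44  46  35  37  40  29  36  37  34  42  37  47  48  45  36  44  47  43  49  44
189  12  18  25  27  19  17  27  33  24  31  27  24  37  41  47  41  43  43  44  42  44  46  44  46  45  40  41  47  36  43  45  43  38  47  40  41  47  45  37  52
```

The pixel rows show the bar flat, with its end about 4.5 px (8 mm) past the spindle axis. I'll nudge it 2 mm further, release, and go to the knob.

```bash
python3 -m creep '[-0.03,0,0.005,0,0,0,-0.03,0,0.005,0,0,0]' >/dev/null
python3 -m creep '[0,0,0,0,0,0,0,0,0,0,0,0,0,0,0,0,0,0]' 165 30 >/dev/null
python3 -m creep '[0,0,-0.3,0,0,0,0.1,0,-0.8,0,0,0,0.2,0,-1,0,0,0,0.2,0,-1,0,0,0]' 110 >/dev/null
python3 -m creep '[0,0,-0.5,0,0,0,0,0,-1,0,0,0,0,0,-1,0,0,0,0,0,-1,0,0,0]' >/dev/null
python3 -m creep '[-0.3,0,0,0,0,0,-0.6,0,0,0,0,0,-0.6,0,0,0,0,0]' >/dev/null
python3 -c "from h import *;st();go([.5874,.333,.2]);go([.5874,.333,.152])"
```

```text
t 35.62 grasp [0.5433 0.3302 0.2065] z [ 0.015  0.005 -1.   ] yaw(y) 1.644 w 0.0484 F [ 0.1  0.1 -0.1] q [ 0.36  0.34  1.47 -0.    1.32 -1.29]
shift [-0.58   0.002  0.09 ] turn [ 0.0007  0.0024 -0.    ] steps 1.1 0.1
shift [-0.571 -0.001  0.69 ] turn [ 0.0007  0.0024 -0.    ] steps 1.7 0.1
```

```bash
python3 -m creep '[-0.3,0,0,0,0.002,0,-0.58,0,0,0,0.0024,0,-0.58,0,0,0,0.0024,0,-0.58,0,0.3,0,0.0024,0,-0.58,0,0.5,0,0.0024,0,-0.58,0,0.5,0,0.0024,0]' 150 >/dev/null
python3 -c "from h import *;st();go([.5874,.333,.152])"
```

```text
t 36.12 grasp [0.584  0.3325 0.1608] z [-0.011  0.001 -1.   ] yaw(y) 1.644 w 0.0352 F [-0.4  0.4 -0.9] q [ 0.34  0.48  1.37  0.    1.29 -1.31]
shift [-0.024  0.005  0.109] turn [ 0.0002 -0.0017  0.    ] steps 0.2 0.1
```

```bash
python3 -m creep '[-0.03,0.005,0.1,0,-0.0017,0,-0.03,0.005,0.1,0,-0.0017,0,-0.03,0.005,0.1,0,-0.0017,0]' >/dev/null
python3 -c "from h import *;st()"
python3 -m creep '[0,0,0,0,0,0,0,0,0,0,0,0,0,0,0,0,0,0,0,0,0,0,0,0]' 255 30 >/dev/null
python3 -m creep '[0,0,0,0,0,0.019,0,0,0,0,0,0.038,0,0,0,0,0,0.057,0,0,0,0,0,0.076,0,0,0,0,0,0.095,0,0,0,0,0,0.114,0,0,0,0,0,0.13,0,0,0,0,0,0.13]' >/dev/null
python3 -c "from h import *;st();print(robot.get_obs()['torque'])"
```

```text
t 36.37 grasp [0.5872 0.3332 0.1521] z [-0.001  0.001 -1.   ] yaw(y) 1.644 w 0.0351 F [-0.4  1.6  0.3] q [ 0.34  0.49  1.38  0.    1.27 -1.31]
t 37.37 grasp [0.5873 0.3321 0.1532] z [-0.002 -0.001 -1.   ] yaw(y) 0.823 w 0.0239 F [-2.3 -4.4  2.1] q [ 0.34  0.49  1.38 -0.    1.27 -0.49]
[-0.80050699  0.43898485  0.090699  ]
```

```bash
python3 -m creep '[0,0,0,0,0,0.019,0,0,0,0,0,0.038,0,0,0,0,0,0.057,0,0,0,0,0,0.076,0,0,0,0,0,0.095,0,0,0,0,0,0.114,0,0,0,0,0,0.13,0,0,0,0,0,0.13]' >/dev/null
python3 -c "from h import *;st();print(robot.get_obs()['torque'])"
python3 -m creep '[0,0,0,0,0,0.019,0,0,0,0,0,0.038,0,0,0,0,0,0.057,0,0,0,0,0,0.076,0,0,0,0,0,0.095,0,0,0,0,0,0.114,0,0,0,0,0,0.13,0,0,0,0,0,0.13]' >/dev/null
python3 -c "from h import *;st();print(robot.get_obs()['torque'])"
python3 -m creep '[0,0,0,0,0,0.019,0,0,0,0,0,0.038,0,0,0,0,0,0.057,0,0,0,0,0,0.076,0,0,0,0,0,0.095,0,0,0,0,0,0.114,0,0,0,0,0,0.13,0,0,0,0,0,0.13]' >/dev/null
python3 -c "from h import *;st();print(robot.get_obs()['torque'])"
python3 -m creep '[0,0,0,0,0,-0.019,0,0,0,0,0,-0.038,0,0,0,0,0,-0.057,0,0,0,0,0,-0.076,0,0,0,0,0,-0.095,0,0,0,0,0,-0.114,0,0,0,0,0,-0.13,0,0,0,0,0,-0.13]' >/dev/null
python3 -m creep '[0,0,0,0,0,-0.019,0,0,0,0,0,-0.038,0,0,0,0,0,-0.057,0,0,0,0,0,-0.076,0,0,0,0,0,-0.095,0,0,0,0,0,-0.114,0,0,0,0,0,-0.13,0,0,0,0,0,-0.13]' >/dev/null
python3 -m creep '[0,0,0,0,0,-0.019,0,0,0,0,0,-0.038,0,0,0,0,0,-0.057,0,0,0,0,0,-0.076,0,0,0,0,0,-0.095,0,0,0,0,0,-0.114,0,0,0,0,0,-0.13,0,0,0,0,0,-0.13]' >/dev/null
python3 -c "from h import *;st();print(robot.get_obs()['torque'])"
python3 -m creep '[0,0,0,0,0,0,0,0,0,0,0,0,0,0,-0.5,0,0,0,0,0,-0.7,0,0,0,0,0,-0.7,0,0,0]' 110 30 >/dev/null
python3 -c "from h import *;st();go([.495,.3265,.21],1.645)"
```

```text
t 38.03 grasp [0.5861 0.3315 0.1532] z [-0.005 -0.003 -1.   ] yaw(y) 0.002 w 0.0243 F [-5.1 -3.3  2.3] q [ 0.34  0.49  1.38 -0.    1.28  0.33]
[-0.541125    0.84623397  0.00091579]
t 38.7 grasp [0.5849 0.332  0.1532] z [-0.008 -0.003 -1.   ] yaw(y) -0.818 w 0.0243 F [-4.7 -1.1  1.8] q [0.34 0.49 1.38 0.   1.28 1.15]
[0.02392882 0.80741355 0.03530134]
t 39.37 grasp [0.5843 0.3331 0.1532] z [-0.008 -0.001 -1.   ] yaw(y) -1.636 w 0.0244 F [-2.7  3.1  0.4] q [0.34 0.49 1.38 0.   1.28 1.97]
[ 0.65773136  0.36085219 -0.00345291]
t 41.37 grasp [0.587  0.3319 0.1533] z [-0.002 -0.001 -1.   ] yaw(y) 0.822 w 0.0241 F [ 5.7  2.3 -4.8] q [ 0.34  0.49  1.38 -0.    1.28 -0.49]
[ 0.26547662 -0.96342252 -0.05010423]
t 41.78 grasp [0.5896 0.3332 0.2156] z [ 0.007  0.002 -1.   ] yaw(y) 0.821 w 0.0485 F [0.8 0.4 0.8] q [ 0.34  0.44  1.32 -0.    1.37 -0.48]
shift [ 0.801 -0.856  0.061] turn [ 0.0007  0.001  -0.1312] steps 2.3 6.6
```

Before moving the medium bar I'll check that the knob really turned, using its white mark before and after.

```bash
python3 -m creep '[0.3,-0.3,0,0,0,-0.018,0.6,-0.6,0,0,0,-0.036,0.8,-0.85,0,0,0.001,-0.055,0.8,-0.85,0,0,0.001,-0.074,0.8,-0.85,0,0,0.001,-0.093,0.8,-0.85,0,0,0.001,-0.11,0.8,-0.85,0,0,0.001,-0.13,0.8,-0.85,0,0.0005,0.0012,-0.1315]'  >/dev/null
python3 - <<'E'
from h import *
st();go([.5,.3266,.12],1.645)
z=lambda i,r:cv2.resize(i[r[1]:r[3],r[0]:r[2]],(390,290),interpolation=2)
a=cv2.imread("pics/scene0.png");b=cv2.imread("pics/side0.png");c=robot.capture("scene")["image"];s=robot.capture("side")["image"]
r1=(327,325,366,354);r2=(262,150,301,179+0);r2=(262,158,301,187)
out=np.vstack([np.hstack([z(a,r1),z(c,r1)]),np.hstack([z(b,r2),z(s,r2)])])
cv2.imwrite("pics/k2.png",out)
E
```

```text
t 42.45 grasp [0.4946 0.327  0.2145] z [-0.002  0.001 -1.   ] yaw(y) 1.649 w 0.0483 F [ 0.2 -0.2 -0.2] q [ 0.38  0.23  1.58  0.    1.33 -1.27]
shift [-0.065 -0.009  1.181] turn [ 0.0003 -0.0003  0.0006] steps 2.3 0.0
```

View pics/k2.png

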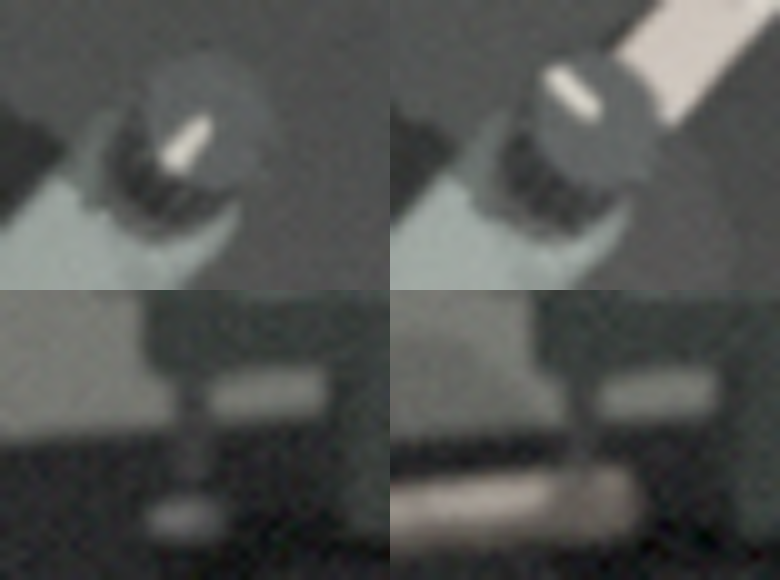

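The mark has turned about 90° clockwise, against 94° expected net, so the knob followed the fingers and the ratchet slipped. Now I'll fetch the medium bar and take it to the drawer.

```bash
python3 -m creep '[-0.07,0,0.4,0,0,0,-0.09,0,0.8,0,0,0,-0.09,0,1,0,0,0,-0.09,0,1,0,0,0]'  >/dev/null
python3 -m creep '[0,0,0.4,0,0,0,0,0,0.8,0,0,0,0,0,0.95,0,0,0,0,0,0.95,0,0,0]'  >/dev/null
python3 -c "from h import *;st();go([.503,.3268,.040],1.645)"
```

```text
t 43.22 grasp [0.4957 0.3254 0.0508] z [-0.016 -0.004 -1.   ] yaw(y) 1.638 w 0.0485 F [-0.8 -0.1 -0.9] q [ 0.38  0.44  1.67  0.    1.04 -1.26]
shift [-0.062  0.006  0.133] turn [-0.0005 -0.0027 -0.0011] steps 0.3 0.1
```

```bash
python3 -m creep '[-0.06,0.006,0.06,-0.0005,-0.0027,-0.001,-0.06,0.006,0.12,-0.0005,-0.0027,-0.001,-0.06,0.006,0.13,-0.0005,-0.0027,-0.001]'  >/dev/null
python3 -c "from h import *;st()"
python3 -m creep '[0,0,0,0,0,0,0,0,0,0,0,0,0,0,0,0,0,0,0,0,0,0,0,0]' 255 60 
python3 -m creep '[0.2,0,0,0,0,0,0.4,0,0,0,0,0,0.6,0,-0.1,0,0,0,0.8,0,-0.3,0,0,0,1,0,-0.5,0,0,0,1,0,-0.6,0,0,0]' >/dev/null
python3 -m creep '[0,-0.4,-0.3,0,0,0.0145,0,-0.8,-0.4,0,0,0.0145,0,-1,-0.4,0,0,0.0145,0,-1,-0.4,0,0,0.0145]' >/dev/null
python3 -c "from h import *;st();go([.502,-.314,.12],1.5516)"
```

```text
t 43.47 grasp [0.5041 0.3272 0.0414] z [ 0.003  0.001 -1.   ] yaw(y) 1.644 w 0.0483 F [-0.5 -0.2  0.2] q [ 0.37  0.46  1.66 -0.    1.01 -1.27]
clock: 43.8
tcp_pos: [0.5043, 0.3273, 0.1976]
eef_rot: [0.002, -0.036, 0.999, 0.001]
wrist_force: [-1.1, 0.4, 5.9]
grip_width: 0.0162
t 44.63 grasp [0.4296 0.2396 0.1239] z [ 0.005  0.001 -1.   ] yaw(y) 1.551 w 0.0161 F [ 0.  -0.4 -0.5] q [ 0.26  0.08  1.95 -0.    1.11 -1.29]
shift [-1.052 -6.898  0.046] turn [ 0.0002  0.0008 -0.0001] steps 13.4 0.0
```

```bash
python3 -m creep '[-0.07,-0.5,0,0,0,0,-0.14,-1,0,0,0,0,-0.14,-1,0,0,0,0]' >/dev/null
python3 -m creep '[-0.07,-0.5,0,0,0,0,-0.14,-1,0,0,0,0,-0.14,-1,0,0,0,0]' >/dev/null
python3 -m creep '[-0.07,-0.5,0,0,0,0,-0.14,-1,0,0,0,0,-0.14,-1,0,0,0,0]' >/dev/null
python3 -m creep '[-0.07,-0.5,0,0,0,0,-0.14,-1,0,0,0,0,-0.14,-1,0,0,0,0]' >/dev/null
python3 -m creep '[-0.07,-0.5,0,0,0,0,-0.14,-1,0,0,0,0,-0.14,-1,0,0,0,0]' >/dev/null
python3 -m creep '[-0.07,-0.5,0,0,0,0,-0.14,-1,0,0,0,0,-0.14,-1,0,0,0,0]' >/dev/null
python3 -m creep '[-0.07,-0.4,0,0,0,0,-0.14,-0.7,0,0,0,0,-0.14,-0.8,0,0,0,0,-0.14,-0.8,0,0,0,0]' >/dev/null
python3 -c "from h import *;st();go([.515,-.312,.08],1.5516)"
```

```text
t 46.47 grasp [ 0.499  -0.3404  0.1319] z [ 0.017 -0.021 -1.   ] yaw(y) 1.519 w 0.016 F [-0.   0.2 -1.3] q [-0.8   0.33  1.64 -0.    1.15 -2.32]
shift [-0.205  0.34   0.646] turn [-0.0032  0.0029 -0.0051] steps 1.5 0.3
```

```bash
python3 -m creep '[-0.1,0.17,0,-0.003,0.003,-0.005,-0.2,0.34,0,-0.003,0.003,-0.005,-0.2,0.34,0.2,-0.003,0.003,-0.005,-0.2,0.34,0.5,-0.003,0.003,-0.005,-0.2,0.34,0.75,-0.003,0.003,-0.005,-0.2,0.34,0.75,-0.003,0.003,-0.005]' >/dev/null
python3 -c "from h import *;st();go([.515,-.312,.0455],1.5516)"
```

```text
t 46.97 grasp [ 0.5121 -0.3078  0.0666] z [-0.008  0.006 -1.   ] yaw(y) 1.552 w 0.0161 F [-0.9  0.3 -2. ] q [-0.74  0.43  1.66 -0.    1.07 -2.29]
shift [-0.024 -0.042  0.263] turn [ 0.0009 -0.0013  0.    ] steps 0.5 0.1
```

```bash
python3 -m creep '[-0.02,-0.04,0.1,0.001,-0.0013,0,-0.02,-0.04,0.2,0.001,-0.0013,0,-0.02,-0.04,0.26,0.001,-0.0013,0,-0.02,-0.04,0.26,0.001,-0.0013,0]' 
python3 -c "from h import *;st()"
```

```text
clock: 47.3
tcp_pos: [0.5149, -0.3116, 0.2003]
eef_rot: [0.0, 0.01, 1.0, -0.0]
wrist_force: [-0.3, -0.2, -1.0]
grip_width: 0.0155
t 47.3 grasp [ 0.5149 -0.3117  0.0456] z [ 0. -0. -1.] yaw(y) 1.552 w 0.0155 F [-0.3 -0.2 -1. ] q [-0.74  0.46  1.66 -0.    1.02 -2.3 ]
```

```bash
python3 -m creep '[0,0,0.01,0,0,0,0,0,0.01,0,0,0]' 
python3 -m creep '[0,0,0,0,0,0,0,0,0,0,0,0,0,0,0,0,0,0]' 165 40 >/dev/null
python3 -m creep '[0,0,-0.3,0,0,0,0,0,-0.8,0,0,0,0,0.2,-1,0,0,0,0,0.6,-1,0,0,0,0,1,-1,0,0,0]' >/dev/null
python3 -m creep '[0.1,0.5,0,0,0,0,0.3,1,0,0,0,0,0.3,1,0,0,0,0]' 110 >/dev/null
python3 -m creep '[0.1,0.5,0,0,0,0,0.3,1,0,0,0,0,0.3,1,0,0,0,0]' >/dev/null
python3 -c "from h import *;st();import bars;go([.48,.1172,.10],np.pi/2-.068)"
```

```text
clock: 47.47
tcp_pos: [0.5151, -0.3119, 0.2001]
eef_rot: [0.0, 0.01, 1.0, -0.001]
wrist_force: [-0.4, -0.9, -0.8]
grip_width: 0.0157
t 48.63 grasp [ 0.4674 -0.0612  0.1254] z [-0.002  0.003 -1.   ] yaw(y) 1.557 w 0.0487 F [-0.5  0.4 -1.2] q [-0.39  0.03  2.    0.    1.12 -1.95]
batt [0.7079 0.0623] [0.042 0.035] ang 54.7
batt [0.5053 0.1159] [0.16  0.019] ang -3.9
drawer [ 0.543  -0.3127] [0.14  0.019] ang -1.3
drawer [ 0.5549 -0.3742] [0.119 0.019] ang -0.7
shift [-0.115  2.249  0.324] turn [ 0.0003 -0.0002  0.0086] steps 4.4 0.4
```

Both bars measure flat in the drawer at full length and the long bar is unmoved. I'll pick up the long bar.

```bash
python3 -m creep '[-0.05,0.5,0,0,0,0.0086,-0.05,1,0,0,0,0.0086,-0.05,1,0,0,0,0.0086]' >/dev/null
python3 -m creep '[0,0.5,0.2,0,0,0,0,1,0.4,0,0,0,0,1,0.4,0,0,0,0,1,0.4,0,0,0]' >/dev/null
python3 -c "from h import *;st();go([.4754,.1179,.06],1.5027)"
```

```text
t 49.27 grasp [0.4781 0.1028 0.0933] z [-0.003  0.004 -1.   ] yaw(y) 1.511 w 0.0483 F [-0.5 -0.   0.3] q [-0.04  0.13  1.97  0.    1.05 -1.55]
shift [0.049 0.191 0.417] turn [ 0.0006 -0.0004  0.0013] steps 0.9 0.1
```

```bash
python3 -m creep '[0.05,0.19,0,0.0006,0,0.0013,0.05,0.19,0.2,0.0006,0,0.0013,0.05,0.19,0.42,0.0006,0,0.0013,0.05,0.19,0.45,0.0006,0,0.0013]' >/dev/null
python3 -c "from h import *;st();go([.4754,.1179,.0355],1.5027)"
```

```text
t 49.6 grasp [0.4741 0.1161 0.0557] z [-0.006 -0.001 -1.   ] yaw(y) 1.502 w 0.0488 F [-0.2  0.2 -0.2] q [-0.01  0.19  1.98 -0.    0.97 -1.51]
shift [-0.005  0.022  0.253] turn [-0.0002 -0.0009 -0.0002] steps 0.5 0.0
```

```bash
python3 -m creep '[0,0.02,0.1,0,-0.001,0,0,0.02,0.2,0,-0.001,0,0,0.02,0.25,0,-0.001,0,0,0.02,0.25,0,-0.001,0]' >/dev/null
python3 -c "from h import *;st()"
python3 -m creep '[0,0,0,0,0,0,0,0,0,0,0,0,0,0,0,0,0,0,0,0,0,0,0,0]' 255 60 
python3 -m creep '[0,0,-0.3,0,0,0,0,0,-0.6,0,0,0,0.3,0,-0.7,0,0,0,0.6,0,-0.7,0,0,0,0.8,0,-0.7,0,0,0,0.8,0,-0.7,0,0,0]' >/dev/null
python3 -c "from h import *;st();go([.415,.3205,.09],1.645)"
```

```text
t 49.93 grasp [0.4747 0.1171 0.0351] z [-0.001 -0.001 -1.   ] yaw(y) 1.501 w 0.0489 F [0.1 0.4 1.4] q [-0.01  0.23  1.99 -0.    0.92 -1.51]
clock: 50.27
tcp_pos: [0.4753, 0.1173, 0.1905]
eef_rot: [0.0, 0.035, 0.999, -0.001]
wrist_force: [-0.2, -0.3, 3.4]
grip_width: 0.016
t 50.77 grasp [0.408  0.1221 0.0909] z [-0.003 -0.001 -1.   ] yaw(y) 1.502 w 0.0157 F [-0.2 -0.3 -1.3] q [ 0.01 -0.03  2.14 -0.    1.04 -1.5 ]
shift [0.088 2.477 0.008] turn [-0.0002 -0.0005 -0.0227] steps 4.8 1.1
```

```bash
python3 -m creep '[0,0.4,0,0,0,-0.018,0,0.8,0,0,0,-0.0227,0,0.8,0,0,0,-0.0227,0,0.8,0,0,0,-0.0227]' >/dev/null
python3 -m creep '[-0.1,0.45,0,0,0,0,-0.12,0.85,0,0,0,0,-0.12,0.85,0,0,0,0]' >/dev/null
python3 -c "from h import *;st();go([.415,.3205,.05],1.645)"
```

```text
t 51.35 grasp [0.4176 0.2585 0.0911] z [-0.001  0.001 -1.   ] yaw(y) 1.649 w 0.0161 F [ 0.6  0.8 -1.5] q [ 0.31  0.14  1.96  0.    1.04 -1.34]
shift [-0.026  0.776  0.514] turn [ 0.0001 -0.0002  0.0006] steps 1.8 0.0
```

```bash
python3 -m creep '[0,0.4,0,0,0,0.0006,-0.02,0.78,0,0,0,0.0006,-0.02,0.78,0.2,0,0,0.0006,-0.02,0.78,0.4,0,0,0.0006,-0.02,0.78,0.55,0,0,0.0006,-0.02,0.78,0.55,0,0,0.0006]' >/dev/null
python3 -c "from h import *;st();go([.415,.3205,.0408],1.645)"
```

```text
t 51.85 grasp [0.4124 0.3189 0.0441] z [-0.007 -0.002 -1.   ] yaw(y) 1.644 w 0.0164 F [-0.5 -0.4 -1.8] q [ 0.43  0.29  1.89  0.    0.97 -1.22]
shift [-0.021  0.014  0.041] turn [-0.0003 -0.0011 -0.0002] steps 0.1 0.1
```

```bash
python3 -m creep '[-0.02,0.014,0.03,0,-0.001,0,-0.02,0.014,0.04,0,-0.001,0,-0.02,0.014,0.04,0,-0.001,0]' 
python3 -m creep '[-0.1,0,0,0,0,0,-0.2,0,0,0,0,0,-0.3,0,0,0,0,0,-0.4,0,0,0,0,0,-0.45,0,0,0,0,0,-0.45,0,0,0,0,0]'
python3 -c "from h import *;st();go([.4895,.3261,.0405],1.645)"
```

```text
clock: 52.1
tcp_pos: [0.4154, 0.3202, 0.196]
eef_rot: [0.0, -0.036, 0.999, -0.001]
wrist_force: [-0.2, -0.2, -0.6]
grip_width: 0.016
clock: 52.6
tcp_pos: [0.4527, 0.3228, 0.1963]
eef_rot: [0.001, -0.036, 0.999, -0.001]
wrist_force: [0.7, -0.3, -1.2]
grip_width: 0.0162
t 52.6 grasp [0.4529 0.3227 0.0416] z [ 0.002 -0.001 -1.   ] yaw(y) 1.643 w 0.0162 F [ 0.7 -0.3 -1.2] q [ 0.4   0.37  1.79 -0.    0.98 -1.24]
shift [-0.462  0.008  0.015] turn [-0.0002  0.0002 -0.0004] steps 0.9 0.0
```

```bash
python3 -m creep '[-0.1,0,0.01,0,0,0,-0.2,0.005,0.01,0,0,0,-0.3,0.005,0.01,0,0,0,-0.4,0.005,0.01,0,0,0,-0.48,0.005,0.01,0,0,0,-0.48,0.005,0.01,0,0,0]'
python3 - <<'E'
from h import *
st()
v=robot.capture("side")["image"].max(2)
for y in range(173,187,2): print(y,' '.join('%3d'%a for a in v[y,266:298]))
E
```

```text
clock: 53.1
tcp_pos: [0.4923, 0.326, 0.1958]
eef_rot: [0.002, -0.036, 0.999, -0.0]
wrist_force: [1.3, 0.1, -1.3]
grip_width: 0.0161
t 53.1 grasp [0.4928 0.3258 0.0411] z [ 0.003 -0.001 -1.   ] yaw(y) 1.642 w 0.0161 F [ 1.3  0.1 -1.3] q [ 0.38  0.44  1.69 -0.    1.   -1.26]
173  52  43  54  53  49  46  49  48  41  46  48  44  46  53  63  66  61  48  46  38  41  43  42  49  48  42  46  45  45  48  53  59
175  40  40  40  39  41  40  47  46  51  52  57  52  56  65  73  72  78  67  56  53  42  44  36  38  46  40  44  44  44  47  53  59
177  99 102 108 110 121 130 141 142 143 143 138 116  98  96  93  94 101 106  96  86  67  47  40  39  35  37  38  34  44  54  49  59
179 149 154 157 159 161 161 163 158 156 149 136 117 101  97  96  99 100 102 102 100  91  61  40  41  31  37  35  31  37  38  51  62
181 115 113 113 112 114 113 107 106 101  97  94  91  90  92  86  96  95  89  84  81  73  42  32  24  27  31  36  31  30  31  44  54
183  73  70  76  68  73  81  70  65  55  56  56  49  50  58  54  51  53  53  40  31  32  29  19  27  32  26  18  28  12  31  37  26
185  50  46  48  45  48  42  42  41  41  42  42  37  32  38  20  19  25  22  23  19  30  26  31  35  29  31  37  24  25  29  33  34
```

The long bar lies at the same rows as the medium, its end about 10 mm past the axis. I'll release and go to the knob.

```bash
python3 -m creep '[0,0,0.005,0,0,0,0,0,0.005,0,0,0,0,0,0.005,0,0,0]' 165 30 >/dev/null
python3 -m creep '[0,0,-0.3,0,0,0,0.1,0,-0.8,0,0,0,0.1,0,-1,0,0,0,0.1,0,-1,0,0,0]' 150 >/dev/null
python3 -m creep '[0,0,-0.5,0,0,0,0,0,-1,0,0,0,0,0,-1,0,0,0,0,0,-1,0,0,0]' >/dev/null
python3 -m creep '[-0.3,0,0,0,0,0,-0.7,0,0,0,0,0,-0.7,0,0,0,0,0,-0.7,0,0,0,0,0]' >/dev/null
python3 -c "from h import *;st();go([.5874,.333,.152])"
```

```text
t 54.4 grasp [0.5426 0.3306 0.2066] z [ 0.012  0.003 -1.   ] yaw(y) 1.642 w 0.0354 F [ 0.3  0.5 -0. ] q [ 0.36  0.34  1.47 -0.    1.32 -1.28]
shift [-0.576 -0.007  0.69 ] turn [ 0.0004  0.002  -0.    ] steps 1.7 0.1
```

```bash
python3 -m creep '[-0.3,0,0,0,0.002,0,-0.6,0,0,0,0.002,0,-0.6,0,0,0,0.002,0,-0.6,0,0.3,0,0.002,0,-0.6,0,0.5,0,0.002,0,-0.6,0,0.5,0,0.002,0]' >/dev/null
python3 -c "from h import *;st();go([.5874,.333,.152])"
```

```text
t 54.9 grasp [0.585  0.3331 0.1615] z [-0.01  -0.001 -1.   ] yaw(y) 1.642 w 0.0351 F [-1.1 -0.1 -1.3] q [ 0.34  0.49  1.37  0.    1.3  -1.31]
shift [-0.012 -0.004  0.119] turn [-0.     -0.0016 -0.    ] steps 0.2 0.1
```

```bash
python3 -m creep '[-0.02,0,0.11,0,-0.0016,0,-0.02,0,0.11,0,-0.0016,0,-0.02,0,0.11,0,-0.0016,0]' >/dev/null
python3 -c "from h import *;st()"
python3 -m creep '[0,0,0,0,0,0,0,0,0,0,0,0,0,0,0,0,0,0,0,0,0,0,0,0]' 255 30 >/dev/null
python3 -m creep '[0,0,0,0,0,0.019,0,0,0,0,0,0.038,0,0,0,0,0,0.057,0,0,0,0,0,0.076,0,0,0,0,0,0.095,0,0,0,0,0,0.114,0,0,0,0,0,0.13,0,0,0,0,0,0.13]' >/dev/null
python3 -m creep '[0,0,0,0,0,0.019,0,0,0,0,0,0.038,0,0,0,0,0,0.057,0,0,0,0,0,0.076,0,0,0,0,0,0.095,0,0,0,0,0,0.114,0,0,0,0,0,0.13,0,0,0,0,0,0.13]' >/dev/null
python3 -m creep '[0,0,0,0,0,0.019,0,0,0,0,0,0.038,0,0,0,0,0,0.057,0,0,0,0,0,0.076,0,0,0,0,0,0.095,0,0,0,0,0,0.114,0,0,0,0,0,0.13,0,0,0,0,0,0.13]' >/dev/null
python3 -m creep '[0,0,0,0,0,0.019,0,0,0,0,0,0.038,0,0,0,0,0,0.057,0,0,0,0,0,0.076,0,0,0,0,0,0.095,0,0,0,0,0,0.114,0,0,0,0,0,0.13,0,0,0,0,0,0.13]' >/dev/null
python3 -c "from h import *;st()"
python3 -m creep '[0,0,0,0,0,-0.019,0,0,0,0,0,-0.038,0,0,0,0,0,-0.057,0,0,0,0,0,-0.076,0,0,0,0,0,-0.095,0,0,0,0,0,-0.114,0,0,0,0,0,-0.13,0,0,0,0,0,-0.13]' >/dev/null
python3 -m creep '[0,0,0,0,0,-0.019,0,0,0,0,0,-0.038,0,0,0,0,0,-0.057,0,0,0,0,0,-0.076,0,0,0,0,0,-0.095,0,0,0,0,0,-0.114,0,0,0,0,0,-0.13,0,0,0,0,0,-0.13]' >/dev/null
python3 -m creep '[0,0,0,0,0,-0.019,0,0,0,0,0,-0.038,0,0,0,0,0,-0.057,0,0,0,0,0,-0.076,0,0,0,0,0,-0.095,0,0,0,0,0,-0.114,0,0,0,0,0,-0.13,0,0,0,0,0,-0.13]' >/dev/null
python3 -c "from h import *;st()"
python3 -m creep '[0,0,0,0,0,0,0,0,0,0,0,0,0,0,-0.5,0,0,0,0,0,-0.7,0,0,0,0,0,-0.7,0,0,0]' 110 30 >/dev/null
python3 -m creep '[0.3,-0.3,0,0,0,-0.018,0.6,-0.6,0,0,0,-0.036,0.8,-0.85,0,0,0.001,-0.055,0.8,-0.85,0,0,0.001,-0.074,0.8,-0.85,0,0,0.001,-0.093,0.8,-0.85,0,0,0.001,-0.11,0.8,-0.85,0,0,0.001,-0.13,0.8,-0.85,0,0.0005,0.0012,-0.1315]'  >/dev/null
python3 - <<'E'
from h import *
st();go([.488,.3258,.12],1.645)
c=robot.capture("scene")["image"]
g=c[325:345,335:360].min(2)
ys,xs=np.nonzero(g>150);print("mark px",xs+335,ys+325)
E
```

```text
t 55.15 grasp [0.5868 0.3333 0.1523] z [-0.002 -0.001 -1.   ] yaw(y) 1.643 w 0.0352 F [-0.1 -0.1  0.6] q [ 0.34  0.49  1.38  0.    1.27 -1.3 ]
t 58.15 grasp [0.5851 0.3332 0.1536] z [-0.006 -0.002 -1.   ] yaw(y) -1.625 w 0.0241 F [-3.1  0.7  1.2] q [0.34 0.49 1.38 0.   1.28 1.96]
t 60.15 grasp [0.5866 0.3326 0.1537] z [-0.003 -0.002 -1.   ] yaw(y) 0.838 w 0.0239 F [ 1.2 -0.5 -1.7] q [ 0.34  0.49  1.38 -0.    1.28 -0.5 ]
t 61.23 grasp [0.4947 0.3264 0.2148] z [-0.002  0.001 -1.   ] yaw(y) 1.663 w 0.0486 F [-0.6 -0.2 -1. ] q [ 0.38  0.23  1.58  0.    1.33 -1.29]
shift [8.500e-02 1.000e-03 1.185e+00] turn [ 0.0002 -0.0003  0.0029] steps 2.3 0.1
mark px [354 355 356 357 358 359 354 355 356 357 358 359 353 354 355 356 357 358
 359 352 353 354 355 356 357 358 359 351 352 353 354 355 356 357 358 359
 350 351 352 353 354 355 356 357 358 359 347 348 351 352 353 354 355 356
 357 358 359 347 348 352 353 354 355 356 357 358 347 348 353 354 355 356
 357 358 347 348 353 354 355 356 357 347 348 354 355 356 354 355] [325 325 325 325 325 325 326 326 326 326 326 326 327 327 327 327 327 327
 327 328 328 328 328 328 328 328 328 329 329 329 329 329 329 329 329 329
 330 330 330 330 330 330 330 330 330 330 331 331 331 331 331 331 331 331
 331 331 331 332 332 332 332 332 332 332 332 332 333 333 333 333 333 333
 333 333 334 334 334 334 334 334 334 335 335 335 335 335 336 336]
```

The mark has turned about 45° more, the 47° expected, so the long bar was clamped too. I'll fetch it.

```bash
python3 -m creep '[0,0,0.4,0,0,0.0029,0.05,0,0.8,0,0,0.0029,0.05,0,1,0,0,0.0029,0.05,0,1,0,0,0.0029]'  >/dev/null
python3 -m creep '[0,0,0.4,0,0,0,0,0,0.8,0,0,0,0,0,0.95,0,0,0,0,0,0.95,0,0,0]'  >/dev/null
python3 -c "from h import *;st();go([.491,.3258,.0405],1.645)"
```

```text
t 61.95 grasp [0.4843 0.3237 0.0511] z [-0.017 -0.005 -1.   ] yaw(y) 1.635 w 0.0486 F [-0.1  0.4 -0.1] q [ 0.38  0.42  1.7   0.    1.04 -1.25]
shift [-0.055  0.014  0.131] turn [-0.0006 -0.0027 -0.0016] steps 0.3 0.2
```

```bash
python3 -m creep '[-0.055,0.014,0.06,-0.0005,-0.0027,-0.0016,-0.055,0.014,0.12,-0.0005,-0.0027,-0.0016,-0.055,0.014,0.13,-0.0005,-0.0027,-0.0016]'  >/dev/null
python3 -c "from h import *;st()"
python3 -m creep '[0,0,0,0,0,0,0,0,0,0,0,0,0,0,0,0,0,0,0,0,0,0,0,0]' 255 60 
python3 -m creep '[0.2,0,0,0,0,0,0.4,0,0,0,0,0,0.6,0,-0.1,0,0,0,0.8,0,-0.3,0,0,0,1,0,-0.5,0,0,0,1,0,-0.6,0,0,0]' >/dev/null
python3 -m creep '[0,-0.4,-0.3,0,0,0.0145,0,-0.8,-0.4,0,0,0.0145,0,-1,-0.4,0,0,0.0145,0,-1,-0.4,0,0,0.0145]' >/dev/null
python3 -c "from h import *;st();go([.518,-.252,.12],1.5516)"
```

```text
t 62.2 grasp [0.4922 0.3261 0.0417] z [ 0.003  0.    -1.   ] yaw(y) 1.644 w 0.0485 F [-0.4  0.2  0.1] q [ 0.38  0.44  1.69 -0.    1.   -1.26]
clock: 62.53
tcp_pos: [0.4925, 0.3264, 0.1978]
eef_rot: [0.002, -0.037, 0.999, 0.001]
wrist_force: [-0.6, 0.3, 5.5]
grip_width: 0.0163
t 63.37 grasp [0.4178 0.2385 0.1242] z [ 0.005  0.    -1.   ] yaw(y) 1.551 w 0.0159 F [-0.4 -0.2 -1.8] q [ 0.27  0.05  1.98 -0.    1.11 -1.28]
shift [-1.38  -6.106  0.057] turn [ 0.0001  0.0008 -0.    ] steps 12.0 0.0
```

```bash
python3 -m creep '[-0.1,-0.5,0,0,0,0,-0.2,-1,0,0,0,0,-0.2,-1,0,0,0,0]' >/dev/null
python3 -m creep '[-0.1,-0.5,0,0,0,0,-0.2,-1,0,0,0,0,-0.2,-1,0,0,0,0]' >/dev/null
python3 -m creep '[-0.1,-0.5,0,0,0,0,-0.2,-1,0,0,0,0,-0.2,-1,0,0,0,0]' >/dev/null
python3 -m creep '[-0.1,-0.5,0,0,0,0,-0.2,-1,0,0,0,0,-0.2,-1,0,0,0,0]' >/dev/null
python3 -m creep '[-0.1,-0.5,0,0,0,0,-0.2,-1,0,0,0,0,-0.2,-1,0,0,0,0]' >/dev/null
python3 -m creep '[-0.1,-0.4,0,0,0,0,-0.2,-0.8,0,0,0,0,-0.2,-0.8,0,0,0,0,-0.2,-0.8,0,0,0,0]' >/dev/null
python3 -c "from h import *;st();go([.5195,-.252,.12],1.5516)"
```

```text
t 64.95 grasp [ 0.5095 -0.2552  0.1307] z [ 0.016 -0.016 -1.   ] yaw(y) 1.525 w 0.0162 F [-0.7  0.2 -1.4] q [-0.68  0.25  1.74 -0.    1.13 -2.2 ]
shift [-0.154  0.018  0.136] turn [-0.0025  0.0027 -0.0042] steps 0.4 0.3
```

```bash
python3 -m creep '[-0.15,0.02,0.1,-0.0025,0.0027,-0.004,-0.15,0.02,0.3,-0.0025,0.0027,-0.004,-0.15,0.02,0.5,-0.0025,0.0027,-0.004,-0.15,0.02,0.6,-0.0025,0.0027,-0.004,-0.15,0.02,0.6,-0.0025,0.0027,-0.004]' >/dev/null
python3 -m creep '[0,0,0,0,0,0,0,0,0,0,0,0]' >/dev/null
python3 - <<'E'
from h import *
st();go([.5195,-.252,.046],1.5516)
c=robot.capture("wrist")["image"];s=robot.capture("scene")["image"]
cv2.imwrite("pics/p1.png",np.hstack([cv2.resize(s[80:230,90:240],(400,400),interpolation=2),cv2.resize(c,(533,400))[:, 70:470]]))
E
```

```text
t 65.53 grasp [ 0.5184 -0.249   0.0804] z [-0.005  0.004 -1.   ] yaw(y) 1.551 w 0.0156 F [ 0.   0.  -1.5] q [-0.66  0.35  1.72  0.    1.07 -2.21]
shift [-0.008 -0.03   0.43 ] turn [ 0.0007 -0.0007 -0.    ] steps 0.8 0.1
```

View pics/p1.png

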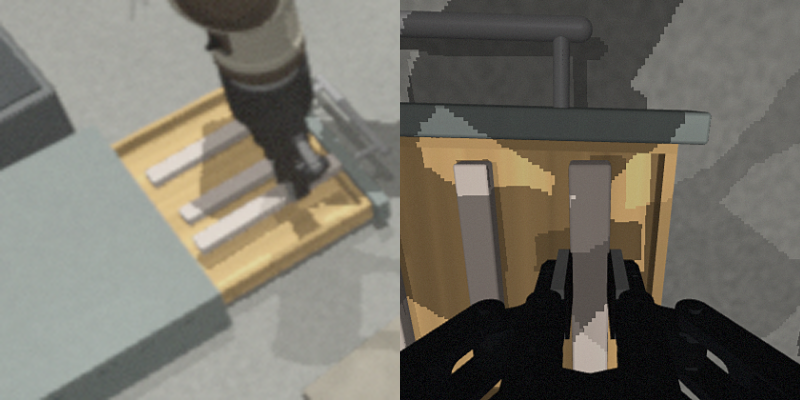

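The long bar hangs between the side wall and the medium bar, clear of the front panel and the cabinet. I'll lower it.

```bash
python3 -m creep '[-0.01,-0.03,0.1,0.0007,-0.0007,0,-0.01,-0.03,0.2,0.0007,-0.0007,0,-0.01,-0.03,0.3,0.0007,-0.0007,0,-0.01,-0.03,0.4,0.0007,-0.0007,0,-0.01,-0.03,0.42,0.0007,-0.0007,0,-0.01,-0.03,0.42,0.0007,-0.0007,0]' 
python3 -c "from h import *;st()"
```

```text
clock: 66.13
tcp_pos: [0.5195, -0.2523, 0.2009]
eef_rot: [-0.0, 0.01, 1.0, 0.0]
wrist_force: [-0.4, 0.5, -2.1]
grip_width: 0.0159
t 66.13 grasp [ 0.5194 -0.2523  0.0462] z [-0.001  0.    -1.   ] yaw(y) 1.551 w 0.0159 F [-0.4  0.5 -2.1] q [-0.66  0.41  1.73 -0.    1.   -2.21]
```

```bash
python3 -m creep '[0,0,0.01,0,0,0,0,0,0.01,0,0,0]' >/dev/null
python3 -m creep '[0,0,0,0,0,0,0,0,0,0,0,0,0,0,0,0,0,0]' 165 40 >/dev/null
python3 -m creep '[0,0,-0.3,0,0,0,0,0,-0.8,0,0,0,0,0,-1,0,0,0,0,0,-1,0,0,0]' >/dev/null
python3 -m creep '[0.4,0,0,0,0,0,0.8,0,0,0,0,0,1,-0.3,0,0,0,0,1,-0.3,0,0,0,0]' 255 >/dev/null
python3 -m creep '[0.4,0,0,0,0,0,0.8,0,0,0,0,0,1,-0.4,0,0,0,0,1,-0.4,0,0,0,0]' >/dev/null
python3 -c "from h import *;st();import bars;go([.34,-.3135,.06],1.5516)"
```

```text
t 67.55 grasp [ 0.356  -0.3115  0.1293] z [ 0.005 -0.009 -1.   ] yaw(y) 1.545 w -0.0003 F [ 0.6 -0.2  0.5] q [-0.97  0.02  2.   -0.    1.11 -2.52]
batt [0.7079 0.0623] [0.042 0.035] ang 54.7
drawer [ 0.551  -0.2532] [0.163 0.023] ang -3.1
drawer [ 0.5431 -0.3128] [0.14  0.019] ang -1.2
drawer [ 0.5549 -0.3745] [0.119 0.018] ang -0.7
shift [ 0.213 -0.051  0.871] turn [-0.0013  0.001  -0.0011] steps 1.7 0.1
```

Run:
```python
from h import *
c=robot.capture("scene");im=c["image"];h=cv2.cvtColor(im,cv2.COLOR_BGR2HSV)
m=(h[...,2]>180)&(h[...,1]<50)
for y in range(135,178): print(y,''.join('#' if m[y,x] else '.' for x in range(145,225)))
d=np.array([np.cos(-.02),np.sin(-.02)]);n=np.array([-d[1],d[0]])
for q,L in(((.551,-.2525),.08),((.543,-.3128),.07)):
  for a,b in((1,1),(1,-1),(-1,-1),(-1,1)): p=np.array(q)+a*L*d+b*.009*n;print(np.round(w2p(c,[*p,.0355])[0],1),end=' ')
  print()
```

```text
135 ..............###########..........................#######......................
136 .............###########.........................##########.....................
137 ...........###########.........................###########......................
138 .........###########..........................###########.......................
139 .......###########..........................###########.........................
140 ......###########.........................###########...........................
141 ....###########..........................###########............................
142 ..###########..........................###########..............................
143 ############.........................###########................................
144 ##########.........................############.................................
145 ########..........................###########...................................
146 ######..........................###########.........................###.........
147 .####.........................###########..........................#####....
[... 1967 characters left out ...]
..........#............############..........................................
172 ..............#..........###########............................................
173 .......................###########..............................................
174 .....................############...............................................
175 ....................###########.................................................
176 .................#.###########..................................................
177 ..................#.########....................................................
[166.3 180.8] [162.6 176.2] [213.9 145.3] [217.7 149.5] 
[159.6 162.2] [156.  157.8] [200.3 132. ] [204.  136.1]
```

The extra width was stray pixels again: the long bar's mask fits a flat bar at (0.551,-0.2525), with corners within about 1 px. Now I'll push the drawer shut with closed fingers.

```bash
python3 -m creep '[0.2,-0.05,0,-0.001,0.001,-0.001,0.2,-0.05,0.4,-0.001,0.001,-0.001,0.2,-0.05,0.8,-0.001,0.001,-0.001,0.2,-0.05,1,-0.001,0.001,-0.001,0.2,-0.05,1,-0.001,0.001,-0.001]' >/dev/null
python3 -c "from h import *;st();go([.35,-.3130,.034],1.5516)"
```

```text
t 68.07 grasp [ 0.3411 -0.3095  0.046 ] z [-0.004  0.006 -1.   ] yaw(y) 1.553 w 0.0001 F [-0.6  0.4 -0.7] q [-1.    0.15  2.06  0.    0.94 -2.55]
shift [-0.105 -0.031  0.149] turn [ 0.001  -0.0006  0.0003] steps 0.4 0.1
```

```bash
python3 -m creep '[-0.1,-0.03,0.1,0.001,0,0,-0.1,-0.03,0.13,0.001,0,0,-0.1,-0.03,0.13,0.001,0,0]' >/dev/null
python3 -c "from h import *;st()"
python3 -m creep '[-0.06,0,0,0,0,0,-0.13,0,0,0,0,0,-0.2,0,0,0,0,0,-0.28,0,0,0,0,0,-0.36,0,0,0,0,0,-0.44,0,0,0,0,0,-0.52,0,0,0,0,0,-0.6,0,0,0,0,0]' 
python3 -m creep '[-0.1,0,0,0,0,0,-0.2,0,0,0,0,0,-0.3,0,0,0,0,0,-0.4,0,0,0,0,0,-0.5,0,0,0,0,0,-0.6,0,0,0,0,0,-0.7,0,0,0,0,0,-0.8,0,0,0,0,0]' 
python3 -c "from h import *;st()"
```

```text
t 68.32 grasp [ 0.3498 -0.3127  0.0359] z [-0.004 -0.    -1.   ] yaw(y) 1.555 w 0.0 F [-0.5  0.  -0.3] q [-0.99  0.19  2.04 -0.    0.92 -2.54]
clock: 68.98
tcp_pos: [0.3989, -0.3135, 0.1904]
eef_rot: [-0.002, 0.008, 1.0, -0.0]
wrist_force: [-1.7, -1.1, 1.3]
grip_width: -0.0
clock: 69.65
tcp_pos: [0.4637, -0.3145, 0.1901]
eef_rot: [-0.002, 0.008, 1.0, -0.0]
wrist_force: [-1.5, -1.5, 0.1]
grip_width: -0.0003
t 69.65 grasp [ 0.463  -0.3145  0.0354] z [-0.004 -0.    -1.   ] yaw(y) 1.555 w -0.0003 F [-1.5 -1.5  0.1] q [-0.81  0.39  1.78 -0.    0.97 -2.36]
```

```bash
python3 -m creep '[-0.1,0,0,0,0,0,-0.2,0,0,0,0,0,-0.3,0,0,0,0,0,-0.4,0,0,0,0,0,-0.5,0,0,0,0,0,-0.6,0,0,0,0,0,-0.7,0,0,0,0,0,-0.8,0,0,0,0,0]' 
python3 -m creep '[-0.06,0,0,0,0,0,-0.12,0,0,0,0,0,-0.18,0,0,0,0,0,-0.24,0,0,0,0,0,-0.24,0,0,0,0,0]' 
python3 -c "from h import *;st()"
```

```text
clock: 70.32
tcp_pos: [0.5284, -0.3155, 0.1897]
eef_rot: [-0.002, 0.008, 1.0, -0.0]
wrist_force: [-1.7, -0.7, 0.1]
grip_width: -0.0001
clock: 70.73
tcp_pos: [0.5485, -0.3157, 0.1898]
eef_rot: [-0.002, 0.008, 1.0, -0.0]
wrist_force: [-0.5, -0.6, -0.2]
grip_width: -0.0
t 70.73 grasp [ 0.548  -0.3157  0.0351] z [-0.003 -0.    -1.   ] yaw(y) 1.555 w -0.0 F [-0.5 -0.6 -0.2] q [-0.71  0.54  1.56 -0.    1.04 -2.27]
```

```bash
python3 -m creep '[-0.03,0,0,0,0,0,-0.06,0,0,0,0,0,-0.09,0,0,0,0,0,-0.12,0,0,0,0,0,-0.15,0,0,0,0,0,-0.15,0,0,0,0,0]' 
python3 -m creep '[-0.02,0,0,0,0,0,-0.04,0,0,0,0,0,-0.06,0,0,0,0,0,-0.08,0,0,0,0,0]' 
python3 -m creep '[-0.02,0,0,0,0,0,-0.04,0,0,0,0,0,-0.06,0,0,0,0,0]'
```

```text
clock: 71.23
tcp_pos: [0.5609, -0.3159, 0.1899]
eef_rot: [-0.001, 0.008, 1.0, -0.0]
wrist_force: [0.3, 0.3, -0.1]
grip_width: 0.0001
clock: 71.57
tcp_pos: [0.5669, -0.3161, 0.1897]
eef_rot: [-0.003, 0.008, 1.0, 0.0]
wrist_force: [-9.5, -0.8, 4.1]
grip_width: -0.0001
clock: 71.82
tcp_pos: [0.569, -0.3165, 0.1896]
eef_rot: [-0.008, 0.007, 1.0, 0.001]
wrist_force: [-24.8, 1.0, 16.0]
grip_width: 0.0003
```

```bash
python3 -m creep '[0.2,0,0,0,0,0,0.5,0,0,0,0,0,0.8,0,0,0,0,0,0.8,0,0,0,0,0]' >/dev/null
python3 -m creep '[0,0,-0.4,0,0,0,0,0,-0.8,0,0,0,0.4,0,-1,0,0,0,0.8,0.3,-1,0,0,0,1,0.6,-1,0,0,0,1,0.6,-1,0,0,0]' >/dev/null
python3 -m creep '[0,0.4,-0.4,0,0,0,0,0.8,-0.8,0,0,0,0,1,-1,0,0,0,0,1,-1,0,0,0]' >/dev/null
python3 - <<'E'
from h import *
st()
c=robot.capture("scene");im=c["image"];s=robot.capture("side")["image"]
print("handle if shut",np.round(w2p(c,[[.580,-.377,.034],[.583,-.257,.034]]),1))
cv2.imwrite("pics/end.png",np.vstack([np.hstack([cv2.resize(im[110:230,80:240],(400,300),interpolation=2),cv2.resize(im[200:420,160:420],(400,300))]),np.hstack([cv2.resize(s[270:420,240:440],(400,300)),cv2.resize(s[150:200,240:307],(400,300))])]))
E
```

```text
t 72.98 grasp [ 0.4248 -0.1803  0.2017] z [-0.015  0.006 -1.   ] yaw(y) 1.559 w 0.0002 F [ 1.  -0.3  0.5] q [-0.66 -0.09  1.95 -0.01  1.3  -2.22]
handle if shut [[155.9 139.4]
 [179.6 168.2]]
```

View pics/end.png

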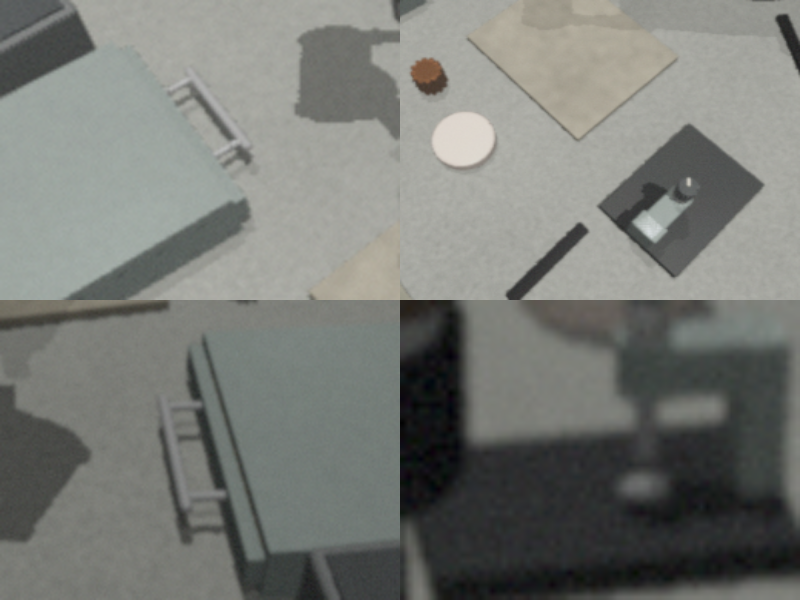

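The handle is at about (155,140) to (179,170), within 2 px of the predicted shut position. The gauge is empty with its spindle raised, and the disc and core look to be in place. I'll hand in.

```bash
python3 -c "
from h import *
robot.close_job();st()"
```

```text
the job is handed in; nothing more can be done
the job is handed in; nothing more can be done
```

I pulled the drawer out to its stop, then gauged the short, medium and long bars in that order. Each one I released flat under the spindle, ran down well past contact, and backed off about 2.5 rad. All three went into the drawer side by side, and I pushed the drawer shut. The job was handed in at about 73 s of robot time, and no verdict came back.

**Last checks:**
- **Bars in the drawer:** before closing, all three measured at their right lengths and parallel, about 60 mm apart. I did not see inside after shutting.
- **Drawer:** it came up firm against a stop, and the handle sits within about 2 px of its predicted shut position.
- **Gauge:** it is empty and the spindle is raised, with the thimble at an estimated -0.7 rad.
- **Disc and core:** both look to be in place, and I never moved near them.

**What went wrong or stayed unclear:**
- **Drawer stop:** I hit it hard on opening, with a wrist force of 102 N against the 120 N limit.
- **Short bar:** its end struck the gauge head once, with 44–47 N at the wrist. I set it down, regripped it and slid it in flat.
- **Knob:** my first grip was about 5 mm off its axis, so I regripped it partway through the first turn.
- **Clamping force:** the wrist torque readings were too noisy to confirm the ratchet slipped. I relied on the white mark instead, which showed about 90° and then 45° of net turn where 94° and 47° were expected. That shows the knob followed the fingers; that it slipped on each bar follows from how far it was turned.
- **Stray pixels:** bright specks twice made a bar look too wide, and looking at the pixels cleared both up.

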